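# Press the test plunger in a stayed-lid test-port box and close it again

### The job

The latch of the pine test-port box is already undone: raise the lid by its steel bar past the point where the folding stay on its right side locks, let it down onto the locked stay and let go, so that it stands open by itself. Then press the brass test plunger inside fully down for a moment and let it come back. Finally take the stay by its black peg, lift slightly to unlock it, fold the knee back towards the hinge and so lower the lid gently shut; do not let the lid drop, do not force the stay, and leave the other things on the counter where they are.

Things in the scene. Friction and masses are not known exactly. Their poses are not given: they have to be found in the camera images.
- box: Pine test-port box screwed to the counter, 200 mm deep (its x), 220 mm wide (its y), 100 mm high, walls 12 mm, open on top under the lid. Origin: centre of its underside; its front faces -x, y is its left, z up. Points called box (x, y, z) are in mm in this frame. On the outside of its right wall (y = -110) is the folding stay of two flat steel arms joined at a knee.
- lid_hinge (a point): Middle of the lid's hinge line, which runs along the box's y at the back of the rim, box (100, 0, 100). Fixed.
- lid (a joint): Opening angle of the lid in rad: 0 shut. Steel-lined pine, about 0.7 kg, 200 mm long, 16 mm thick, on a nearly free hinge: it falls shut unless held or stayed. Somewhere from 1.29 to 1.51 the stay is straight and drawn out to its end stop (pulling on strains it); let down from there by about 0.14 rad the lid comes to rest on the locked stay, at 1.16 to 1.36.
- lid_bar (a point): Middle of the lid's bar handle, a round steel bar 10 mm thick, 90 mm long along the box's y, held 45 mm off the lid's front edge by its ends; 245 mm from the hinge line, at box (-145, 0, 108) with the lid shut. Pinched from above, a finger on its near and one on its far side, it turns in the fingers as the lid swings. Over about 16 N of pull at the stop strains the stay.
- stay_bracket (a point): Middle of the slotted bracket on the right wall, box (-40, -113, 50). The lower arm, a channel 100 mm from its pivot to the knee pin, turns on a pivot clamped up to 8 mm up or down this slot (which runs along box direction 0.53, 0, 0.85): differently each time, not measured. The knee folds back and down only (to the hinge); a light spring keeps it straight once straight.
- stay_lid_pin (a point): Pin on the lid's right side that carries the upper arm: 120 mm from the hinge line, box (-20, -122, 108) with the lid shut. The knee pin runs in a 12 mm slot of the upper arm: 100 mm from this pin when seated, 112 mm when drawn out. Straight and seated, the arm's foot sits in the channel: locked. Drawn out along the stay by 11 mm or more it is free to fold; a side push before that only jams it.
- stay_upper: Upper arm of the stay. Origin: centre of its black peg, a round grip 14 mm thick, 46 mm long, pointing out to the box's -y, its centre 50 mm off the right wall; on the line from lid pin to knee pin, 80 mm from the lid pin. Lid standing: peg near box (26, -160, 150); lid shut: near (35, -160, 50). Where the peg is held sets the lid's angle, but for the slot's play. Axes as the box's with lid shut.
- plunger_top (a point): Centre of the top of the test valve's brass plunger button, a disc 28 mm across inside the box at box (-60, 10, 85), 15 mm under the rim; it is pressed straight down.
- plunger (a joint): Travel of the plunger in m: 0 up, 0.008 fully down at its stop; a spring of 2.6 N to start and 4.4 N at the stop brings it back.
- regulator: Bystander, to be left alone: faded red gas regulator on its brass body, 70 mm across and 96 mm high, brass inlet stem to its -x and a small gauge to its +y; origin under its centre.
- gauge: Bystander, to be left alone: round steel gauge lying on its back, 80 mm across, 28 mm high, brass stem to its -x; origin under its centre.
- pipe_stub: Bystander, to be left alone: copper pipe stub 22 mm thick, 130 mm long, with a brass nut; origin under its middle.
- bakelite_knob: Bystander, to be left alone: loose black valve knob, 50 mm across, 31 mm high; origin under its centre.
- spanner: Bystander, to be left alone: steel spanner 190 mm long lying flat; origin under its middle.
- union_nut: Bystander, to be left alone: brass union nut, a ring 38 mm across, 22 mm high; origin under its centre.
- leak_spray: Bystander, to be left alone: grey plastic bottle 58 mm across, 170 mm high; origin under its centre.

How it is judged:
By the outcome, as a careful person would: the job done as asked, in the order asked, and still so for the second after the job is handed in, with the robot touching nothing.
It also fails if it takes over 72 s, if anything falls off the work surface, if the arm or the gripper's body presses on something with over 40 N, if the wrist force passes 120 N, or if a joint passes its speed limit or range.

### The arm

A 6-joint arm with a two-finger parallel gripper is mounted at the origin on the work surface. World frame = base frame: x ahead of the robot, y to its left, z up, the work surface at z = 0. Lengths are in mm, angles in rad, forces in N, time in s.
With the tool pointing down it reaches from about 275 to 750 mm from the base axis. Payload 10.2 kg.
Tool frame: the origin (TCP) lies at the very end of the fingers, on their centre line; the grasp point (between the pads) lies 19 mm behind it; z points along the fingers, y is the line along which they close (so a half turn about z gives the same grasp; the last joint's range is limited). The gripper opens to 85 mm and grips with 20 to 120 N. Pads are 22 mm wide; open, the fingers measure 114 mm over their backs; the gripper's body (76 mm by 85 mm) begins 54 mm behind the grasp point. The pads swing forward as they close: fully open they stand 13 mm farther back than shut.
Start: joints at [0.97, 0.313, 1.498, -0, 1.331, -0.223], TCP at [193.673, 487.977, 231.294] pointing down, gripper open.
Joint ranges: [-2.94, 2.94], [-0.97, 2.17], [0.19, 2.56], [-1.23, 4.37], [0.02, 3.11], [-2.88, 2.88]. Speed limits (rad/s): [2.39, 2.39, 3.01, 3.14, 3.14, 3.14].

### API

Orientations are given as a unit quaternion [w, x, y, z].
In Python, from rig import ctrl, vision gives the robot as it stands. The module is installed in compiled form; this text tells all that it offers.
- The arm moves only by the tool play_rows, never from a script. Its arguments are lists of equal length, an entry for each row: "translation": the shift along the tool's x, y, z in m, a list of three; "rotation": the turn, a rotation vector about the tool's x, y, z in rad, a list of three; "gripper": the gripper's target within -1 to 1 (shut at 1, half-way at 0, fully open at -1). A call has 1 to 10 rows; each row is the pose to reach, as a shift and turn from the pose commanded when the call began, along the tool's axes at that moment; what a row does not reach only later rows make up. A row lasts 1/8 s, in which the tool goes at most 62.5 mm and 10.7 degrees, less where a joint would pass 70% of its speed; a pose out of reach is approached as far as the arm can. A call with a gripper value outside its range is refused whole. The fingers move at their own pace and stop on an object; "force" is the grip in N (left out, the last holds). Time passes only in rows, so rows that repeat a pose let the fingers close. It gives the time, the measured TCP pose, the force, the opening and the grip force at its end, in the units of the state.
- ctrl.sense(): the state, without advancing time (a new reading comes with each control period).
- vision.capture(name): name is "side" or "top" or "wrist"; returns a dict with "pixels" (384x512x3 uint8, red, green, blue), "vfov" (degrees; the focal length in pixels is half the picture's height over the tangent of half this angle, whatever the lens; pixels are square), "cx", "cy" (the principal point, pixels), "k1" (the pictures are not rectified: a ray, as slopes to the right and down, at radius r is drawn at 1 + k1 r^2 times it, then the intrinsics apply), "rvec" (rotation vector, rad) and "tvec" (3), from world to camera coordinates, as OpenCV has them; the wrist camera has in their place "mount" (4x4, takes a point from camera to tool coordinates, whose origin is the TCP and whose axes are the flange's). Camera axes: x right, y down, z forward; pixel columns grow to the right and rows downward; lengths in mm; the calibration is good to about 2 mm. A picture is of the moment at which its call begins: read the wrist's pose just before it. There is no depth.
- ctrl.finish_job(): hands the job in; it is judged then, once.
The state is a dict: "time_s": time; "joints": joint angles; "dq": joint speeds; "tau": joint torques, N m; "eef_pos": TCP position; "ee_rot": TCP orientation; "force": force on the tool from outside, world axes, zero at the start; "wrist_torque": the same for the moment, N m; "grip_width": opening from 0.0 (shut) to 1.0 (fully open); "grip_force": force on a finger pad.
Only numpy, scipy, OpenCV 4.12 (cv2) and the standard library are available. Lean on these libraries where they do the work, as an engineer would, in place of code of your own. Each camera call takes 0.05 s, during which the arm holds its last target. There are 200 camera calls.

## Working session

There is one attempt and no reset: what is moved stays moved. The work goes in short steps, Python scripts to look and compute and a tool call to move; the robot and the scene stay as the last step left them, time stands still between calls to the robot, and variables do not carry over. Pictures are saved under pics/ and viewed, at most 10 in all, crops included, and the job is handed in when it is done.

Besides the shell and the picture viewer there is one more tool, called as name(argument=value, ...) on one line, values as JSON. play_rows: Moves the arm, as the interface text tells. Its arguments: {"type":"object","properties":{"translation":{"type":"array"},"rotation":{"type":"array"},"gripper":{"type":"array"},"force":{"type":"number"}},"required":["translation","rotation","gripper"]}

```bash
mkdir -p pics
cat > h.py <<'E'
import numpy as np, cv2
from rig import ctrl, vision
from scipy.spatial.transform import Rotation as R
def cap(n,f=None):
    s=ctrl.sense(); c=vision.capture(n)
    if f: cv2.imwrite('pics/'+f,c['pixels'][:,:,::-1])
    c['f']=192/np.tan(np.radians(c['vfov'])/2)
    if 'mount' in c:
        w,x,y,z=s['ee_rot']; T=np.eye(4);T[:3,:3]=R.from_quat([x,y,z,w]).as_matrix();T[:3,3]=s['eef_pos']
        M=T@np.array(c['mount']); c['Rcw']=M[:3,:3]; c['o']=M[:3,3]
    else:
        Rm=R.from_rotvec(np.array(c['rvec']).ravel()).as_matrix(); c['Rcw']=Rm.T; c['o']=-Rm.T@np.array(c['tvec']).ravel()
    return c
def ray(c,u,v):
    K=np.array([[c['f'],0,c['cx']],[0,c['f'],c['cy']],[0,0,1]])
    p=cv2.undistortPoints(np.array([[[u,v]]],float),K,np.array([c['k1'],0,0,0,0.]))[0,0]
    d=c['Rcw']@np.array([p[0],p[1],1]); return c['o'],d/np.linalg.norm(d)
def plane(c,u,v,z):
    o,d=ray(c,u,v); return o+d*(z-o[2])/d[2]
def proj(c,P):
    q=c['Rcw'].T@(np.array(P,float)-c['o']); x=q[:2]/q[2]; x=x*(1+c['k1']*(x@x)); return x*c['f']+[c['cx'],c['cy']]
def tri(c1,p1,c2,p2):
    o1,d1=ray(c1,*p1);o2,d2=ray(c2,*p2)
    t=np.linalg.lstsq(np.c_[d1,-d2],o2-o1,rcond=None)[0]
    a=o1+d1*t[0];b=o2+d2*t[1]; return (a+b)/2,np.linalg.norm(a-b)
E
python3 - <<'E'
from h import *
cs=[]
for n in('top','side','wrist'):
    c=cap(n);cs.append(c['pixels']);print(n,c['o'],c['Rcw'][:,2],c['f'])
    cv2.imwrite(f'pics/{n}0.png',cv2.resize(c['pixels'][:,:,::-1],(768,576)))
s=ctrl.sense();print(s)
E
```

```text
top [ 517.32822179   -5.46396073 1035.527997  ] [ 8.70105843e-02  5.86359637e-04 -9.96207215e-01] 384.3198501528079
side [ 251.23101597 -624.94003456  539.35094467] [ 0.41694093  0.72592042 -0.54699159] 379.01353321391025
wrist [127.37965994 513.41531805 372.69459664] [ 0.25722824 -0.10375949 -0.96076407] 302.79307654081
{'time_s': 0.15, 'joints': array([ 9.69610808e-01,  3.13317118e-01,  1.49823369e+00,  2.15780547e-05,
        1.33098176e+00, -2.23414892e-01]), 'dq': array([ 0.00199824, -0.00328088, -0.00278258, -0.00106076,  0.00084336,
       -0.00020847]), 'tau': array([ 1.90884137e-03, -4.12372327e+01, -2.59794706e+01, -2.02303031e-04,
        3.21202169e-03,  3.75626689e-05]), 'eef_pos': array([193.5559971 , 487.82588027, 230.87963477]), 'ee_rot': array([-1.97921822e-04,  1.87766652e-01,  9.82213553e-01, -4.26377852e-04]), 'force': array([-0.71377534,  0.3333863 ,  0.49984327]), 'wrist_torque': array([ 0.07598428,  0.02135604, -0.00912429]), 'grip_force': 0.0, 'grip_width': 0.999775827279021}
```

View pics/top0.png

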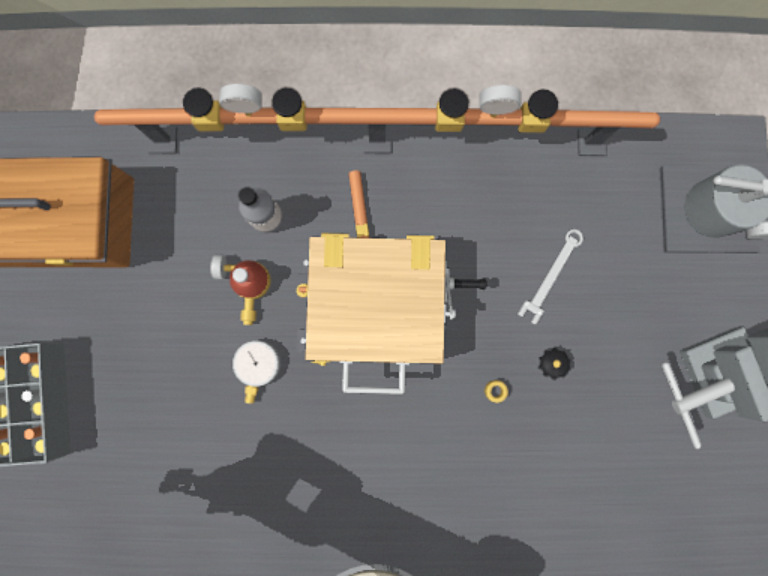

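View pics/side0.png

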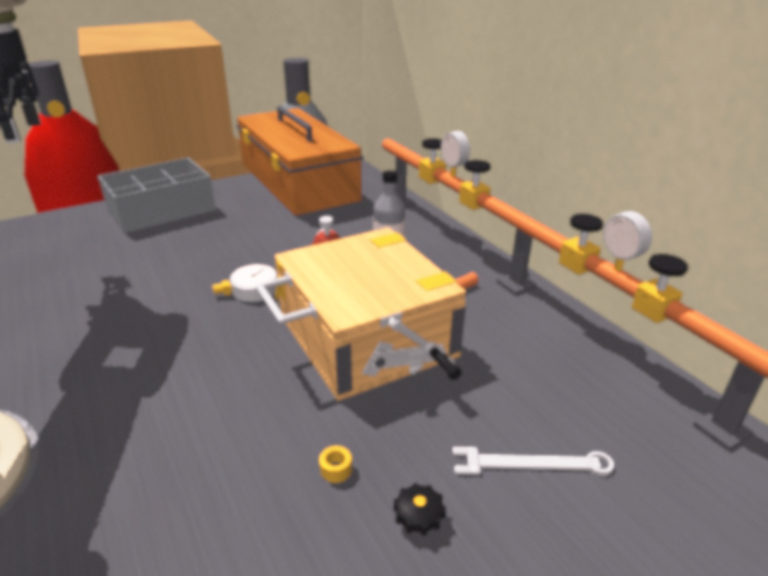

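The top view shows the lid's corners at about (306,360), (443,362), (445,238), (310,238), with the bar in front at row ~391. In the side view the peg points right, at about (446,361). All of these are in 1.5x pixels.

```bash
cat > m.py <<'E'
from h import *
c=cap('top');s=cap('side')
im=c['pixels'];hsv=cv2.cvtColor(im,cv2.COLOR_RGB2HSV)
m=cv2.inRange(hsv,(10,50,150),(28,170,255)); m[:, :190]=0;m[:,310:]=0;m[:150]=0;m[260:]=0
m=cv2.morphologyEx(m,cv2.MORPH_CLOSE,np.ones((9,9)));m=cv2.morphologyEx(m,cv2.MORPH_OPEN,np.ones((9,9)))
k=max(cv2.findContours(m,0,2)[0],key=cv2.contourArea)
P=np.array([plane(c,u,v,116)[:2] for u,v in k[:,0]],np.float32)
r=cv2.minAreaRect(P);print('lid',r);print(cv2.boxPoints(r))
# bar
sub=(im.min(2)>150)&(hsv[:,:,1]<40); sub[:243]=0; sub[:,:222]=0;sub[:,275:]=0;sub[268:]=0
ys,xs=np.nonzero(sub);print(len(ys))
ys2=ys>=257
q=[plane(c,u,v,108)[:2] for u,v in((xs[ys2].min(),260),(xs[ys2].max(),260),(248,ys[ys2].mean()))];print('bar',q, xs[ys2].min(),xs[ys2].max(),ys.max(),ys.min())
E
python3 m.py
```

```text
lid ((586.7060546875, 5.577644348144531), (209.59579467773438, 231.751953125), 0.2207086831331253)
[[ 481.4626    121.04908 ]
 [ 482.3553   -110.701164]
 [ 691.9495   -109.89379 ]
 [ 691.0568    121.85645 ]]
265
bar [array([436.25952823,  53.1272098 ]), array([436.65580479, -44.91896579]), array([437.24041844,   5.29703271])] 228 269 262 243
```

Run:
```python
from h import *
c=cap('top');s=cap('side')
a=cv2.resize(c['pixels'][148:270,195:335,::-1],None,fx=4,fy=4,interpolation=2)
cv2.imwrite('pics/tc.png',a)
b=cv2.resize(s['pixels'][150:265,165:315,::-1],None,fx=5,fy=5,interpolation=2)
cv2.imwrite('pics/sc.png',b)
```

```text
(no output)
```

View pics/tc.png

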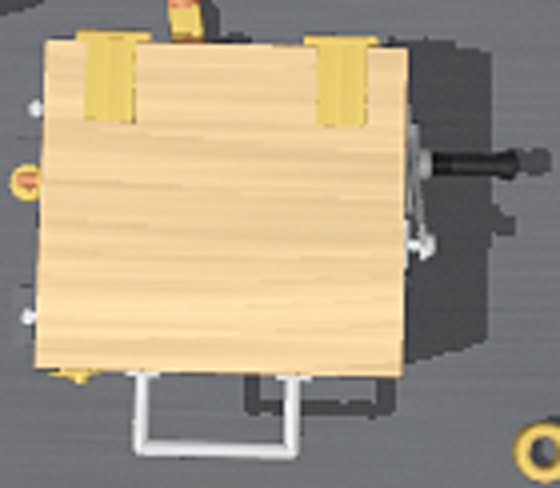

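View pics/sc.png

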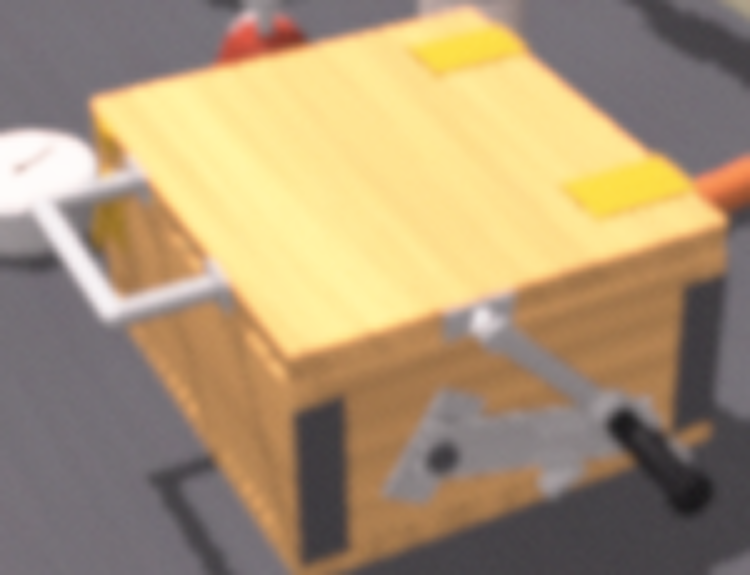

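In the top crop (4x) the lid corners are (36,368), (402,376), (407,46), (46,40), the bar middle is (217,449) and the peg runs (428,163)-(517,165). In the side crop (5x) the corners are (92,102), (295,360), (725,222), (470,8) and the peg runs (618,418)-(690,492).

Run:
```python
from h import *
c=cap('top');s=cap('side')
np.set_printoptions(precision=1,suppress=True)
T=lambda u,v:((u+.5)/4-.5+195,(v+.5)/4-.5+148); S=lambda u,v:((u+.5)/5-.5+165,(v+.5)/5-.5+150)
pt=[(36,368),(402,376),(407,46),(46,40),(137,450),(297,453)];ps=[(92,102),(295,360),(725,222),(470,8),(40,210),(112,313)]
for a,b in zip(pt,ps): print(tri(c,T(*a),s,S(*b)),plane(c,*T(*a),116),plane(s,*S(*b),116))
print(plane(c,*T(217,449),108))
P=np.array([plane(c,*T(*a),116)[:2] for a in pt[:4]]);Q=np.array([[-100,110],[-100,-110],[100,-110],[100,110.]])
pm=P.mean(0);A=(P-pm);yaw=np.arctan2((Q[:,0]*A[:,1]-Q[:,1]*A[:,0]).sum(),(Q*A).sum());print('ctr',pm,'yaw',yaw)
for u,v in((428,163),(472,164),(517,165)):print(plane(c,*T(u,v),50))
print(tri(c,T(517,165),s,S(690,492)),tri(c,T(428,163),s,S(618,418)))
```

```text
(array([484.7, 111.5, 113. ]), np.float64(0.09623665480112895)) [484.7 111.1 116. ] [483.1 106.3 116. ]
(array([ 481.3, -107.5,  111.7]), np.float64(1.4108141986480867)) [ 480.9 -106.7  116. ] [ 479.7 -113.   116. ]
(array([ 679.1, -110.7,  112.7]), np.float64(2.1424972230228634)) [ 679.4 -110.9  116. ] [ 674.7 -114.3  116. ]
(array([682.5, 108.1, 114.4]), np.float64(0.08916879932271017)) [682.3 107.9 116. ] [680.9 105.4 116. ]
(array([436.5,  51. , 103.2]), np.float64(2.0095633555448176)) [436.7  50.5 116. ] [432.   30.7 116. ]
(array([434.4, -44.4, 110. ]), np.float64(0.7623875955808241)) [435.3 -44.3 116. ] [431.5 -52.4 116. ]
[436.8   3.2 108. ]
ctr [581.8   0.3] yaw -0.016848996592778977
[ 614.8 -131.5   50. ]
[ 614.2 -159.9   50. ]
[ 613.7 -189.1   50. ]
(array([ 612.1, -187.8,   52.8]), np.float64(2.9833182691549633)) (array([ 614.8, -131.6,   48.7]), np.float64(0.18120881946918416))
```

```bash
cat > g.py <<'E'
import json,os
from h import *
Y=-.016; C=np.array([581.8,.3,0]); RB=R.from_euler('z',Y).as_matrix()
def W(p): return C+RB@np.array(p,float)
def ori(t=0,p=0): # t: body leans to box -y ; p: body leans to box -x
    s,c=np.sin(t),np.cos(t)
    M=np.array([[0,c,s],[1,0,0],[0,s,-c]]).T
    return RB@R.from_euler('y',p).as_matrix()@M
def load():
    if os.path.exists('cmd.json'):
        d=json.load(open('cmd.json'));return np.array(d[0]),np.array(d[1])
    return np.array([193.673,487.977,231.294]),R.from_quat([.187766,.982214,0,0]).as_matrix()
def rows(ts,save=True):
    "ts: list of (world TCP pos, R); prints rows vs commanded pose"
    p0,R0=load();T=[];Q=[]
    for p,M in ts:
        T.append(np.round(R0.T@(np.array(p)-p0)/1000,4).tolist())
        Q.append(np.round(R.from_matrix(R0.T@M).as_rotvec(),3).tolist())
    print(json.dumps(T).replace(' ',''));print(json.dumps(Q).replace(' ',''))
    if save: json.dump([(p0+R0@np.array(T[-1])*1000).tolist(),(R0@R.from_rotvec(Q[-1]).as_matrix()).tolist()],open('cmd.json','w'))
def lin(p,M,n,hold=0):
    p0,R0=load();rv=R.from_matrix(R0.T@M).as_rotvec()
    return [(p0+(np.array(p)-p0)*k/n,R0@R.from_rotvec(rv*k/n).as_matrix()) for k in range(1,n+1)]+[(p,M)]*hold
E
python3 -c "
from g import *
rows(lin(W([-145,0,190]),ori(),1))"
```

```text
[[-0.405,-0.3614,0.0413]]
[[0.0,0.0,1.209]]
```

play_rows(translation=[[-0.405, -0.3614, 0.0413], [-0.405, -0.3614, 0.0413], [-0.405, -0.3614, 0.0413], [-0.405, -0.3614, 0.0413], [-0.405, -0.3614, 0.0413], [-0.405, -0.3614, 0.0413], [-0.405, -0.3614, 0.0413], [-0.405, -0.3614, 0.0413], [-0.405, -0.3614, 0.0413], [-0.405, -0.3614, 0.0413]], rotation=[[0, 0, 1.209], [0, 0, 1.209], [0, 0, 1.209], [0, 0, 1.209], [0, 0, 1.209], [0, 0, 1.209], [0, 0, 1.209], [0, 0, 1.209], [0, 0, 1.209], [0, 0, 1.209]], gripper=[0.3, 0.3, 0.3, 0.3, 0.3, 0.3, 0.3, 0.3, 0.3, 0.3], force=40)

```text
time_s: 1.7
eef_pos: [437.5, 0.5, 189.6]
ee_rot: [-0.0, 0.714, 0.7, -0.0]
force: [-0.9, -0.2, -0.2]
grip_width: 0.35
grip_force: 0.0
```

```bash
python3 -c "
from g import *
print(load()[0]);c=cap('wrist');cv2.imwrite('pics/w1.png',c['pixels'][:,:,::-1]);print(proj(c,W([-145,0,108])),proj(c,W([-145,45,108])),proj(c,W([-145,-45,108])))
rows(lin(W([-145,0,94]),ori(),1))"
```

```text
[436.81225194   2.67475998 189.994     ]
[258.25010591 197.48330511] [258.05582299 138.60809806] [258.42436587 250.34464895]
[[-0.0001,0.0,0.096]]
[[0.0,0.0,0.0]]
```

View pics/w1.png

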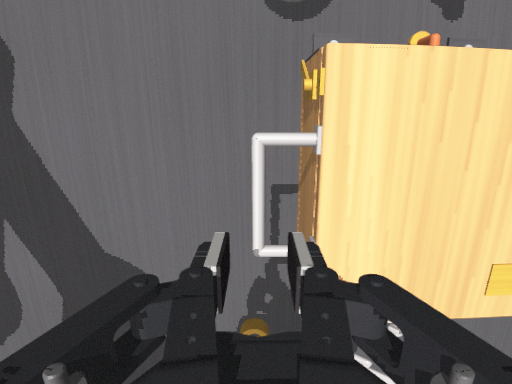

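The bar appears at u≈258, v 138–250, which matches the prediction. Next I descend and pinch it.

play_rows(translation=[[0, 0, 0.04], [0, 0, 0.07], [0, 0, 0.09], [0, 0, 0.096], [0, 0, 0.096], [0, 0, 0.096], [0, 0, 0.096], [0, 0, 0.096], [0, 0, 0.096]], rotation=[[0, 0, 0], [0, 0, 0], [0, 0, 0], [0, 0, 0], [0, 0, 0], [0, 0, 0], [0, 0, 0], [0, 0, 0], [0, 0, 0]], gripper=[0.3, 0.3, 0.3, 0.3, 0.3, 1, 1, 1, 1], force=25)

```text
time_s: 2.88
eef_pos: [437.4, 2.7, 94.8]
ee_rot: [0.001, 0.713, 0.701, 0.001]
force: [-0.1, 3.6, 6.6]
grip_width: 0.102
grip_force: 25.1
```

```bash
cat >> g.py <<'E'
def bar(th,off=14): # TCP for lid angle
    a=th+np.arctan2(8,245); r=np.hypot(8,245)
    return W([100-r*np.cos(a),0,100+r*np.sin(a)-off])
E
python3 -c "
from g import *
rows([(bar(t),ori()) for t in np.linspace(.06,.6,10)])"
```

```text
[[0.0,0.0009,-0.0147],[0.0,0.0027,-0.0293],[0.0,0.0054,-0.0437],[0.0,0.0089,-0.058],[0.0,0.0133,-0.0721],[0.0,0.0185,-0.0858],[0.0,0.0246,-0.0992],[0.0,0.0314,-0.1122],[0.0,0.039,-0.1248],[0.0,0.0473,-0.1369]]
[[0.0,0.0,0.0],[0.0,0.0,0.0],[0.0,0.0,0.0],[0.0,0.0,0.0],[0.0,0.0,0.0],[0.0,0.0,0.0],[0.0,0.0,0.0],[0.0,0.0,0.0],[0.0,0.0,0.0],[0.0,0.0,0.0]]
```

play_rows(translation=[[0, 0.0009, -0.0147], [0, 0.0027, -0.0293], [0, 0.0054, -0.0437], [0, 0.0089, -0.058], [0, 0.0133, -0.0721], [0, 0.0185, -0.0858], [0, 0.0246, -0.0992], [0, 0.0314, -0.1122], [0, 0.039, -0.1248], [0, 0.0473, -0.1369]], rotation=[[0, 0, 0], [0, 0, 0], [0, 0, 0], [0, 0, 0], [0, 0, 0], [0, 0, 0], [0, 0, 0], [0, 0, 0], [0, 0, 0], [0, 0, 0]], gripper=[1, 1, 1, 1, 1, 1, 1, 1, 1, 1])

```text
time_s: 4.12
eef_pos: [482.2, 1.9, 230.9]
ee_rot: [-0.002, 0.713, 0.701, -0.002]
force: [-9.9, -0.9, 2.3]
grip_width: 0.104
grip_force: 24.7
```

```bash
python3 -c "
from g import *
rows([(bar(t),ori()) for t in np.linspace(.66,1.18,10)])"
```

```text
[[0.0,0.0091,-0.0116],[0.0,0.0184,-0.0223],[0.0,0.0284,-0.0323],[0.0,0.0389,-0.0418],[0.0,0.0499,-0.0507],[0.0,0.0615,-0.0589],[0.0,0.0735,-0.0664],[0.0,0.0859,-0.0732],[0.0,0.0987,-0.0793],[0.0,0.1118,-0.0847]]
[[0.0,0.0,0.0],[0.0,0.0,0.0],[0.0,0.0,0.0],[0.0,0.0,0.0],[0.0,0.0,0.0],[0.0,0.0,0.0],[0.0,0.0,0.0],[0.0,0.0,0.0],[0.0,0.0,0.0],[0.0,0.0,0.0]]
```

play_rows(translation=[[0, 0.0091, -0.0116], [0, 0.0184, -0.0223], [0, 0.0284, -0.0323], [0, 0.0389, -0.0418], [0, 0.0499, -0.0507], [0, 0.0615, -0.0589], [0, 0.0735, -0.0664], [0, 0.0859, -0.0732], [0, 0.0987, -0.0793], [0, 0.1118, -0.0847]], rotation=[[0, 0, 0], [0, 0, 0], [0, 0, 0], [0, 0, 0], [0, 0, 0], [0, 0, 0], [0, 0, 0], [0, 0, 0], [0, 0, 0], [0, 0, 0]], gripper=[1, 1, 1, 1, 1, 1, 1, 1, 1, 1])

```text
time_s: 5.38
eef_pos: [595.7, -0.3, 317.7]
ee_rot: [0.001, 0.713, 0.701, -0.0]
force: [-5.7, -1.4, 9.2]
grip_width: 0.101
grip_force: 26.0
```

```bash
python3 -c "
from g import *
rows([(bar(t),ori()) for t in (1.20,1.22,1.24,1.25,1.25,1.25)])"
```

```text
[[0.0,0.0046,-0.0017],[0.0,0.0092,-0.0032],[0.0,0.0139,-0.0047],[0.0,0.0162,-0.0054],[0.0,0.0162,-0.0054],[0.0,0.0162,-0.0054]]
[[0.0,0.0,0.0],[0.0,0.0,0.0],[0.0,0.0,0.0],[0.0,0.0,0.0],[0.0,0.0,0.0],[0.0,0.0,0.0]]
```

```bash
python3 -c "
from g import *
import json
p0,R0=bar(1.18),ori()
json.dump([p0.tolist(),R0.tolist()],open('cmd.json','w'))
rows([(bar(t,12),ori()) for t in (1.20,1.22,1.24,1.26,1.26,1.26)])"
```

```text
[[0.0,0.0046,-0.0037],[0.0,0.0092,-0.0053],[-0.0,0.0139,-0.0067],[-0.0,0.0186,-0.0081],[-0.0,0.0186,-0.0081],[-0.0,0.0186,-0.0081]]
[[0.0,0.0,0.0],[0.0,0.0,0.0],[0.0,0.0,0.0],[0.0,0.0,0.0],[0.0,0.0,0.0],[0.0,0.0,0.0]]
```

play_rows(translation=[[0, 0.0046, -0.0037], [0, 0.0092, -0.0053], [0, 0.0139, -0.0067], [0, 0.0186, -0.0081], [0, 0.0186, -0.0081], [0, 0.0186, -0.0081]], rotation=[[0, 0, 0], [0, 0, 0], [0, 0, 0], [0, 0, 0], [0, 0, 0], [0, 0, 0]], gripper=[1, 1, 1, 1, 1, 1])

```text
time_s: 6.12
eef_pos: [614.5, -0.6, 323.9]
ee_rot: [0.001, 0.713, 0.701, -0.0]
force: [-2.4, -4.7, 3.7]
grip_width: 0.103
grip_force: 25.6
```

```bash
python3 -c "
from g import *
print(load()[0])
for i in range(3): print(ctrl.sense()['force'])
rows([(bar(t,12),ori()) for t in (1.275,1.29,1.29,1.29)])"
```

```text
[ 6.14466084e+02 -2.22701955e-01  3.23675872e+02]
[-2.42836083 -4.6864571   3.69332428]
[-2.42836083 -4.6864571   3.69332428]
[-2.42836083 -4.6864571   3.69332428]
[[-0.0,0.0036,-0.001],[-0.0,0.0071,-0.0019],[-0.0,0.0071,-0.0019],[-0.0,0.0071,-0.0019]]
[[0.0,0.0,0.0],[0.0,0.0,0.0],[0.0,0.0,0.0],[0.0,0.0,0.0]]
```

play_rows(translation=[[0, 0.0036, -0.001], [0, 0.0071, -0.0019], [0, 0.0071, -0.0019]], rotation=[[0, 0, 0], [0, 0, 0], [0, 0, 0]], gripper=[1, 1, 1])

```text
time_s: 6.5
eef_pos: [621.6, -0.7, 325.8]
ee_rot: [0.0, 0.713, 0.701, -0.0]
force: [-2.1, -5.6, 3.7]
grip_width: 0.101
grip_force: 25.6
```

```bash
cat >> g.py <<'E'
from scipy.optimize import brentq,least_squares
def A(th): a=th+np.arctan2(8,120); r=np.hypot(8,120); return np.array([100-r*np.cos(a),100+r*np.sin(a)])
def B(s): return np.array([-40+.53*s,50+.85*s])
def theta(s,L): return brentq(lambda t:np.linalg.norm(A(t)-B(s))-L,.5,1.9)
E
python3 -c "
from g import *
for s in (-8,-4,0,4,8): print(s,theta(s,200),theta(s,212))
c=cap('side');
S=lambda u,v:((u+.5)/5-.5+165,(v+.5)/5-.5+150)
for y in (-116,-122):
  o,d=ray(c,*S(442,458)); ob=RB.T@(o-C);db=RB.T@d; print(ob+db*(y-ob[1])/db[1])
im=c['pixels'][60:260,150:350,::-1];cv2.imwrite('pics/s2.png',cv2.resize(im,(600,600),interpolation=2))
print(ctrl.sense()['eef_pos'],load()[0])
"
```

```text
-8 1.1694500405846506 1.3029041392498113
-4 1.212948208729123 1.3497117487213193
0 1.2574437390653512 1.39775895841949
4 1.3029887064339352 1.4471181020049357
8 1.3496350565552493 1.4978639072352855
[ -38.89588597 -116.           45.44800924]
[ -42.18049652 -122.           51.20838254]
[621.56338302  -0.73791091 325.75426082] [ 6.21565176e+02 -3.36297109e-01  3.25575872e+02]
```

View pics/s2.png

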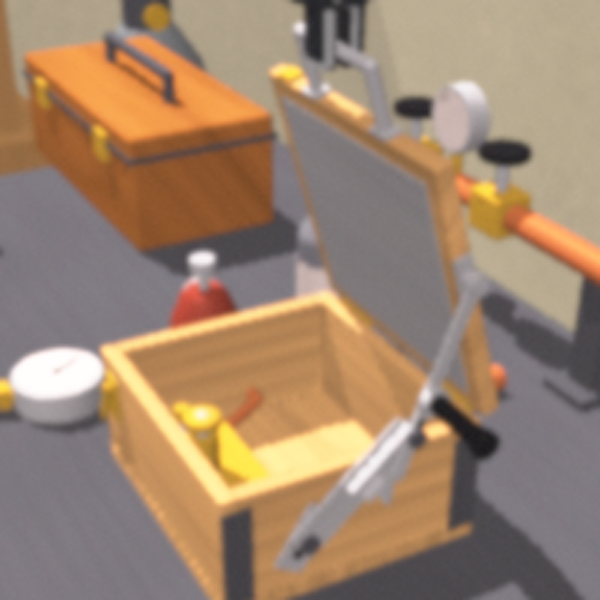

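The side view shows the lid at about 1.29. The knee, at about (415,430), is still on the hinge side of the line from pivot to pin, so the stay is not straight yet. I'll raise the lid in small steps and watch the force.

```bash
python3 -c "
from g import *
rows([(bar(t,12),ori()) for t in (1.30,1.31,1.32,1.33,1.335,1.335)])"
```

```text
[[-0.0,0.0024,-0.0006],[-0.0,0.0048,-0.0012],[-0.0,0.0072,-0.0017],[-0.0,0.0096,-0.0023],[0.0,0.0108,-0.0025],[0.0,0.0108,-0.0025]]
[[0.0,0.0,0.0],[0.0,0.0,0.0],[0.0,0.0,0.0],[0.0,0.0,0.0],[0.0,0.0,0.0],[0.0,0.0,0.0]]
```

play_rows(translation=[[0, 0.0024, -0.0006], [0, 0.0048, -0.0012], [0, 0.0072, -0.0017], [0, 0.0096, -0.0023], [0, 0.0108, -0.0025], [0, 0.0108, -0.0025]], rotation=[[0, 0, 0], [0, 0, 0], [0, 0, 0], [0, 0, 0], [0, 0, 0], [0, 0, 0]], gripper=[1, 1, 1, 1, 1, 1])

```text
time_s: 7.3
eef_pos: [632.4, -0.9, 328.0]
ee_rot: [0.0, 0.713, 0.701, -0.0]
force: [-0.3, -5.9, 2.9]
grip_width: 0.103
grip_force: 25.7
```

```bash
python3 -c "
from g import *
c=cap('side')
im=c['pixels'][140:255,230:330,::-1];cv2.imwrite('pics/s3.png',cv2.resize(im,(500,575),interpolation=2))
rows([(bar(t,12),ori()) for t in (1.342,1.349,1.356,1.363,1.363)],0)
"
```

```text
[[-0.0,0.0017,-0.0004],[-0.0,0.0033,-0.0007],[-0.0,0.005,-0.001],[-0.0,0.0067,-0.0013],[-0.0,0.0067,-0.0013]]
[[0.0,0.0,0.0],[0.0,0.0,0.0],[0.0,0.0,0.0],[0.0,0.0,0.0],[0.0,0.0,0.0]]
```

play_rows(translation=[[0, 0.0017, -0.0004], [0, 0.0033, -0.0007], [0, 0.0033, -0.0007]], rotation=[[0, 0, 0], [0, 0, 0], [0, 0, 0]], gripper=[1, 1, 1])

```text
time_s: 7.72
eef_pos: [635.7, -1.0, 328.6]
ee_rot: [0.0, 0.713, 0.701, -0.0]
force: [-1.2, -5.7, 3.4]
grip_width: 0.104
grip_force: 25.7
```

play_rows(translation=[[0, 0.0017, -0.0004], [0, 0.0033, -0.0007], [0, 0.0033, -0.0007]], rotation=[[0, 0, 0], [0, 0, 0], [0, 0, 0]], gripper=[1, 1, 1])

```text
time_s: 8.1
eef_pos: [639.0, -1.0, 329.4]
ee_rot: [0.0, 0.713, 0.701, -0.0]
force: [-1.0, -4.9, 2.4]
grip_width: 0.101
grip_force: 25.6
```

play_rows(translation=[[0, 0.0017, -0.0003], [0, 0.0034, -0.0006], [0, 0.0034, -0.0006]], rotation=[[0, 0, 0], [0, 0, 0], [0, 0, 0]], gripper=[1, 1, 1])

```text
time_s: 8.48
eef_pos: [642.4, -1.1, 330.0]
ee_rot: [0.0, 0.713, 0.701, -0.0]
force: [-2.1, -4.7, 2.9]
grip_width: 0.103
grip_force: 25.6
```

play_rows(translation=[[0, 0.0012, -0.0002], [0, 0.0024, -0.0004], [0, 0.0024, -0.0004]], rotation=[[0, 0, 0], [0, 0, 0], [0, 0, 0]], gripper=[1, 1, 1])

```text
time_s: 8.85
eef_pos: [644.8, -1.1, 330.2]
ee_rot: [0.0, 0.713, 0.701, -0.0]
force: [-0.8, -5.8, 1.5]
grip_width: 0.106
grip_force: 25.6
```

play_rows(translation=[[0, 0.0012, -0.0002], [0, 0.0024, -0.0004], [0, 0.0024, -0.0004]], rotation=[[0, 0, 0], [0, 0, 0], [0, 0, 0]], gripper=[1, 1, 1])

```text
time_s: 9.22
eef_pos: [647.2, -1.1, 330.6]
ee_rot: [0.0, 0.713, 0.701, -0.0]
force: [-1.8, -4.6, 1.2]
grip_width: 0.1
grip_force: 25.6
```

```bash
python3 -c "
from g import *
c=cap('side')
im=c['pixels'][140:255,230:330,::-1];cv2.imwrite('pics/s4.png',cv2.resize(im,(500,575),interpolation=2))
print(np.array(ctrl.sense()['force']))
for y in (-122,):
  for s in (-4,0,4): print(s,(proj(c,W([B(s)[0],y,B(s)[1]]))-[230,140])*5)
  print((proj(c,W([A(1.397)[0],y,A(1.397)[1]]))-[230,140])*5)
"
```

```text
[-0.93149425 -5.19684522  1.42747914]
-4 [115.08220882 514.85703798]
0 [119.80275804 506.65759245]
4 [124.53614837 498.43552166]
[418.94671018  55.75719086]
```

View pics/s4.png

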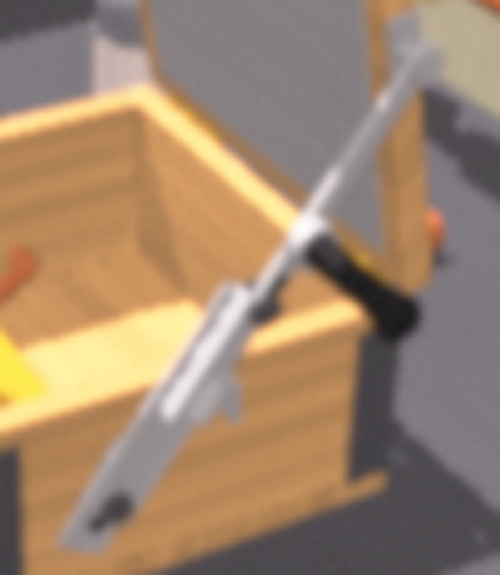

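The stay now looks straight: pivot at (110,512), pin at (420,55), peg root at (310,235). I'll edge up to the stop.

play_rows(translation=[[0, 0.0012, -0.0002], [0, 0.0024, -0.0004], [0, 0.0024, -0.0004]], rotation=[[0, 0, 0], [0, 0, 0], [0, 0, 0]], gripper=[1, 1, 1])

```text
time_s: 9.65
eef_pos: [649.4, -1.2, 330.9]
ee_rot: [-0.0, 0.713, 0.701, -0.001]
force: [-2.1, -5.0, 1.5]
grip_width: 0.107
grip_force: 25.6
```

play_rows(translation=[[0, 0.001, -0.0001], [0, 0.002, -0.0003], [0, 0.002, -0.0003]], rotation=[[0, 0, 0], [0, 0, 0], [0, 0, 0]], gripper=[1, 1, 1])

```text
time_s: 10.02
eef_pos: [651.0, -1.2, 331.2]
ee_rot: [-0.001, 0.713, 0.701, -0.001]
force: [-4.7, -5.0, 1.0]
grip_width: 0.1
grip_force: 25.6
```

play_rows(translation=[[0, 0.001, -0.0001], [0, 0.0015, -0.0002], [0, 0.0015, -0.0002]], rotation=[[0, 0, 0], [0, 0, 0], [0, 0, 0]], gripper=[1, 1, 1])

```text
time_s: 10.4
eef_pos: [652.0, -1.2, 331.3]
ee_rot: [-0.001, 0.713, 0.701, -0.002]
force: [-9.9, -4.6, 1.2]
grip_width: 0.099
grip_force: 25.6
```

```bash
python3 -c "
from g import *
s=ctrl.sense();p=RB.T@(s['eef_pos']-C)+[0,0,12];print(p,s['force'],np.arctan2(p[2]-100,100-p[0])-.0327,np.hypot(p[2]-100,100-p[0]))"
```

```text
[ 7.02361435e+01 -3.39141433e-01  3.43310333e+02] [-9.87733991 -4.5961568   1.23028711] 1.416372314291905 245.12406112203254
```

```bash
python3 -c "
from g import *
p=bar(1.335,12)+ori()@np.array([0,20.7,-3.7]);json.dump([p.tolist(),ori().tolist()],open('cmd.json','w'))
rows([(bar(t,12),ori()) for t in (1.41,1.395,1.38,1.365,1.35,1.335,1.32,1.308,1.296,1.29)])"
```

```text
[[-0.0,-0.0026,0.0007],[-0.0,-0.0062,0.0012],[-0.0,-0.0098,0.0017],[-0.0,-0.0135,0.0023],[-0.0,-0.0171,0.003],[0.0,-0.0207,0.0037],[-0.0,-0.0243,0.0045],[-0.0,-0.0272,0.0051],[-0.0,-0.03,0.0058],[-0.0,-0.0315,0.0062]]
[[0.0,0.0,0.0],[0.0,0.0,0.0],[0.0,0.0,0.0],[0.0,0.0,0.0],[0.0,0.0,0.0],[0.0,0.0,0.0],[0.0,0.0,0.0],[0.0,0.0,0.0],[0.0,0.0,0.0],[0.0,0.0,0.0]]
```

play_rows(translation=[[0, -0.0026, 0.0007], [0, -0.0062, 0.0012], [0, -0.0098, 0.0017], [0, -0.0135, 0.0023], [0, -0.0171, 0.003], [0, -0.0207, 0.0037], [0, -0.0243, 0.0045], [0, -0.0272, 0.0051], [0, -0.03, 0.0058], [0, -0.0315, 0.0062]], rotation=[[0, 0, 0], [0, 0, 0], [0, 0, 0], [0, 0, 0], [0, 0, 0], [0, 0, 0], [0, 0, 0], [0, 0, 0], [0, 0, 0], [0, 0, 0]], gripper=[1, 1, 1, 1, 1, 1, 1, 1, 1, 1])

```text
time_s: 11.65
eef_pos: [621.6, -0.5, 325.5]
ee_rot: [0.0, 0.713, 0.701, 0.0]
force: [-1.2, -4.5, 0.9]
grip_width: 0.1
grip_force: 25.6
```

play_rows(translation=[[0, -0.001, 0.0003], [0, -0.002, 0.0005], [0, -0.002, 0.0005]], rotation=[[0, 0, 0], [0, 0, 0], [0, 0, 0]], gripper=[1, 1, 1])

```text
time_s: 12.02
eef_pos: [619.7, -0.5, 324.9]
ee_rot: [0.0, 0.713, 0.701, 0.0]
force: [0.3, -5.7, 1.3]
grip_width: 0.104
grip_force: 25.6
```

play_rows(translation=[[0, -0.001, 0.0003], [0, -0.002, 0.0005], [0, -0.002, 0.0005]], rotation=[[0, 0, 0], [0, 0, 0], [0, 0, 0]], gripper=[1, 1, 1])

```text
time_s: 12.4
eef_pos: [617.6, -0.4, 324.5]
ee_rot: [0.0, 0.713, 0.701, -0.0]
force: [-0.6, -4.6, 1.6]
grip_width: 0.108
grip_force: 25.6
```

play_rows(translation=[[0, -0.001, 0.0003], [0, -0.002, 0.0006], [0, -0.002, 0.0006]], rotation=[[0, 0, 0], [0, 0, 0], [0, 0, 0]], gripper=[1, 1, 1])

```text
time_s: 12.78
eef_pos: [615.6, -0.4, 323.9]
ee_rot: [0.0, 0.713, 0.701, -0.0]
force: [-1.3, -4.5, 1.6]
grip_width: 0.105
grip_force: 25.6
```

play_rows(translation=[[0, -0.001, 0.0003], [0, -0.002, 0.0006], [0, -0.002, 0.0006]], rotation=[[0, 0, 0], [0, 0, 0], [0, 0, 0]], gripper=[1, 1, 1])

```text
time_s: 13.15
eef_pos: [613.9, -0.3, 323.5]
ee_rot: [0.001, 0.713, 0.701, 0.0]
force: [0.9, -4.3, 1.0]
grip_width: 0.103
grip_force: 25.6
```

play_rows(translation=[[0, -0.001, 0.0003], [0, -0.002, 0.0006], [0, -0.002, 0.0006]], rotation=[[0, 0, 0], [0, 0, 0], [0, 0, 0]], gripper=[1, 1, 1])

```text
time_s: 13.52
eef_pos: [612.8, -0.3, 323.2]
ee_rot: [0.002, 0.713, 0.701, 0.002]
force: [7.0, -6.2, 2.6]
grip_width: 0.104
grip_force: 25.6
```

```bash
python3 -c "
from g import *
c=cap('side')
im=c['pixels'][140:255,230:330,::-1];cv2.imwrite('pics/s5.png',cv2.resize(im,(500,575),interpolation=2))
s=ctrl.sense();p=RB.T@(s['eef_pos']-C)+[0,0,12];print(p,s['force'],np.arctan2(p[2]-100,100-p[0])-.0327,np.hypot(p[2]-100,100-p[0]))"
```

```text
[ 3.09705722e+01 -9.51687589e-02  3.35216475e+02] [ 7.62194362 -4.31891651  1.52873046] 1.252639314804918 245.1363944920465
```

The lid is resting on the locked stay at about 1.253. I'll ease off, open and retreat upward.

play_rows(translation=[[0, 0.0015, -0.0004], [0, 0.0015, -0.0004], [0, 0.0015, -0.0004], [0, 0.0015, -0.0004], [0, 0.0015, -0.0004], [0, 0.0015, -0.03], [0, 0.0015, -0.06], [0, 0.0015, -0.06]], rotation=[[0, 0, 0], [0, 0, 0], [0, 0, 0], [0, 0, 0], [0, 0, 0], [0, 0, 0], [0, 0, 0], [0, 0, 0]], gripper=[1, 0.4, 0.4, 0.4, 0.4, 0.4, 0.4, 0.4])

```text
time_s: 14.58
eef_pos: [613.4, -0.1, 385.0]
ee_rot: [0.002, 0.713, 0.701, 0.001]
force: [-0.3, -0.1, -0.2]
grip_width: 0.299
grip_force: 0.0
```

```bash
python3 -c "
from g import *
json.dump([[613.3,-.3,383.8],ori().tolist()],open('cmd.json','w'))
print(ctrl.sense()['eef_pos'])
p=W([-60,10,0])
rows([(p+[0,0,384],ori()),(p+[0,0,150],ori()),(p+[0,0,95],ori())])
c=cap('side');cv2.imwrite('pics/s6.png',cv2.resize(c['pixels'][30:260,150:350,::-1],None,fx=2.5,fy=2.5))
"
```

```text
[ 6.13420891e+02 -1.38601314e-01  3.84978777e+02]
[[0.0101,-0.0915,-0.0002],[0.0101,-0.0915,0.2338],[0.0101,-0.0915,0.2888]]
[[0.0,0.0,0.0],[0.0,0.0,0.0],[0.0,0.0,0.0]]
```

View pics/s6.png

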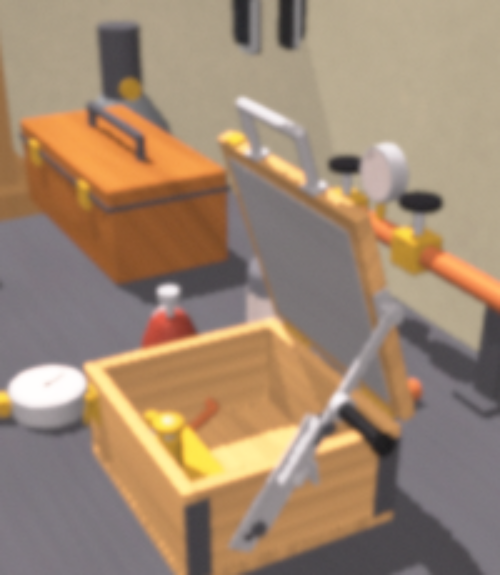

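The lid stands open by itself on the straight stay. Next is the plunger, with the fingers shut.

play_rows(translation=[[0.0101, -0.0915, 0], [0.0101, -0.0915, 0], [0.0101, -0.0915, 0.1], [0.0101, -0.0915, 0.2338], [0.0101, -0.0915, 0.2338], [0.0101, -0.0915, 0.2338], [0.0101, -0.0915, 0.26], [0.0101, -0.0915, 0.28], [0.0101, -0.0915, 0.2888], [0.0101, -0.0915, 0.2888]], rotation=[[0, 0, 0], [0, 0, 0], [0, 0, 0], [0, 0, 0], [0, 0, 0], [0, 0, 0], [0, 0, 0], [0, 0, 0], [0, 0, 0], [0, 0, 0]], gripper=[1, 1, 1, 1, 1, 1, 1, 1, 1, 1])

```text
time_s: 15.88
eef_pos: [521.3, 11.5, 93.6]
ee_rot: [-0.001, 0.713, 0.701, -0.0]
force: [-0.4, -0.2, -0.4]
grip_width: 0.001
grip_force: 0.0
```

```bash
python3 -c "
from g import *
s=ctrl.sense();print(s['eef_pos'],W([-60,10,85]),s['force'])
c=cap('top');print(proj(c,W([-60,10,85])),proj(c,s['eef_pos']))
"
```

```text
[521.32740757  11.5027472   93.56768717] [521.96767301  11.25867907  85.        ] [-0.37914082 -0.16022097 -0.40804255]
[245.85257372 224.21417493] [245.68978237 224.45902063]
```

play_rows(translation=[[0, 0, 0.005], [0, 0, 0.01], [0, 0, 0.014], [0, 0, 0.0165], [0, 0, 0.0175], [0, 0, 0.0175]], rotation=[[0, 0, 0], [0, 0, 0], [0, 0, 0], [0, 0, 0], [0, 0, 0], [0, 0, 0]], gripper=[1, 1, 1, 1, 1, 1])

```text
time_s: 16.68
eef_pos: [522.0, 11.4, 77.0]
ee_rot: [0.0, 0.713, 0.701, 0.0]
force: [-1.3, 0.2, 7.4]
grip_width: 0.002
grip_force: 3.6
```

play_rows(translation=[[0, 0, 0.001], [0, 0, 0.002], [0, 0, 0.002]], rotation=[[0, 0, 0], [0, 0, 0], [0, 0, 0]], gripper=[1, 1, 1])

```text
time_s: 17.05
eef_pos: [522.1, 11.4, 76.8]
ee_rot: [0.001, 0.713, 0.702, 0.0]
force: [-8.7, 1.0, 25.9]
grip_width: 0.002
grip_force: 12.8
```

```bash
cat >> g.py <<'E'
def peg(th,d,s): # fold towards hinge; returns peg (x,z), knee, knee bend
    a,b=A(th),B(s); L=np.linalg.norm(b-a)
    if L>=100+d: u=(b-a)/L; return a+80*u,a+d*u,0.
    x=(L*L+d*d-1e4)/2/L; h=np.sqrt(d*d-x*x); u=(b-a)/L
    n=np.array([-u[1],u[0]]);
    if n[0]<0:n=-n   # towards hinge (+x)
    k=a+u*x+n*h
    return a+(k-a)*80/d,k,h
TI=.6
def tcp(P,y=-168,e=16,t=None): # box x,z of peg -> TCP world
    M=ori(TI if t is None else t); return W([P[0],y,P[1]])+M[:,2]*e
E
python3 -c "
from g import *
json.dump([[521.97,11.3,75.5],ori().tolist()],open('cmd.json','w'))
for s in(-1,0,1): print(s,peg(theta(s,200),100,s)[0],peg(theta(s,212),112,s)[0],peg(0,100,s)[0],peg(0,106,s)[0],peg(0,112,s)[0])
P=peg(theta(0,200),100,0)[0]
M=ori(TI)
pre=tcp(P)-M[:,2]*90
print(pre,tcp(P))
rows([(W([-60,10,230]),ori()),(W([-60,-200,300]),M),(pre,M)])
"
```

```text
-1 [ 25.37629578 149.43140494] [ 38.10942843 155.16811306] [43.56196319 59.42143646] [39.42068612 54.43525357] [34.91761198 49.82736129]
0 [ 26.37228807 149.97359339] [ 39.21214964 155.59088668] [43.98355698 59.9780838 ] [39.79275546 54.8509041 ] [35.2214884  50.11574291]
1 [ 27.37510343 150.50807617] [ 40.32215399 156.00327937] [44.405185   60.54505141] [40.16490076 55.27254305] [35.524312   50.40615678]
[ 604.81251902 -209.87862992  211.0484289 ] [ 605.62556949 -159.06731185  136.76822355]
[[-0.0,-0.0,-0.1545],[-0.21,-0.0,-0.2245],[-0.2198,0.0864,-0.1355]]
[[0.0,0.0,0.0],[0.0,0.6,-0.0],[0.0,0.6,-0.0]]
```

play_rows(translation=[[0, 0, -0.01], [0, 0, -0.06], [0, 0, -0.12], [-0.05, 0, -0.18], [-0.21, 0, -0.2245], [-0.21, 0, -0.2245], [-0.21, 0, -0.2245], [-0.21, 0, -0.2245], [-0.21, 0, -0.2245], [-0.21, 0, -0.2245]], rotation=[[0, 0, 0], [0, 0, 0], [0, 0, 0], [0, 0, 0], [0, 0.3, 0], [0, 0.6, 0], [0, 0.6, 0], [0, 0.6, 0], [0, 0.6, 0], [0, 0.6, 0]], gripper=[1, 1, 1, 1, 1, 0.2, 0.2, 0.2, 0.2, 0.2])

```text
time_s: 18.3
eef_pos: [518.6, -197.0, 299.4]
ee_rot: [-0.207, 0.68, 0.671, 0.21]
force: [0.0, 1.0, 0.3]
grip_width: 0.403
grip_force: 0.0
```

```bash
python3 -c "
from g import *
M=ori(TI); json.dump([W([-60,-200,300]).tolist(),M.tolist()],open('cmd.json','w'))
P=peg(theta(0,200),100,0)[0]
s=ctrl.sense();print(s['joints'],s['eef_pos'],load()[0])
rows([(tcp(P)-M[:,2]*90,M),(tcp(P)-M[:,2]*75,M)])
"
```

```text
[-0.77237446  0.51266306  1.14540982  0.44570628  1.89025902 -0.70501988] [ 518.60043137 -197.00913773  299.39325407] [ 518.60781637 -198.71444151  300.        ]
[[-0.0583,0.0864,0.0679],[-0.0583,0.0864,0.0829]]
[[0.0,0.0,0.0],[0.0,0.0,0.0]]
```

play_rows(translation=[[-0.0583, 0.0864, 0.0829], [-0.0583, 0.0864, 0.0829], [-0.0583, 0.0864, 0.0829], [-0.0583, 0.0864, 0.0829], [-0.0583, 0.0864, 0.0829]], rotation=[[0, 0, 0], [0, 0, 0], [0, 0, 0], [0, 0, 0], [0, 0, 0]], gripper=[0.2, 0.2, 0.2, 0.2, 0.2])

```text
time_s: 18.92
eef_pos: [604.7, -201.2, 200.1]
ee_rot: [-0.206, 0.681, 0.671, 0.211]
force: [0.0, -0.6, 1.0]
grip_width: 0.399
grip_force: 0.0
```

```bash
python3 -c "
from g import *
P=peg(theta(0,200),100,0)[0]
c=cap('wrist');print(ctrl.sense()['eef_pos'],load()[0])
for y in(-137,-160,-183): print(proj(c,W([P[0],y,P[1]])))
im=c['pixels'][:,:,::-1].copy();cv2.imwrite('pics/w2.png',im)
rows([(tcp(P),ori(TI))],0)
"
```

```text
[ 604.66227307 -201.36318793  199.99401767] [ 604.97582701 -201.40482038  198.66102133]
[259.52290488 169.18888856]
[259.53466378 198.94966935]
[259.54548557 230.71646349]
[[-0.0,-0.0,0.075]]
[[0.0,0.0,0.0]]
```

View pics/w2.png

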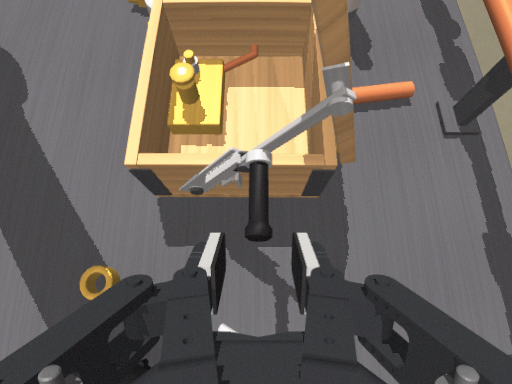

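The peg shows at u≈259, v 165–235, as predicted. I'll advance and grip it.

play_rows(translation=[[0, 0, 0.04], [0, 0, 0.065], [0, 0, 0.075], [0, 0, 0.075], [0, 0, 0.075], [0, 0, 0.075], [0, 0, 0.075], [0, 0, 0.075], [0, 0, 0.075]], rotation=[[0, 0, 0], [0, 0, 0], [0, 0, 0], [0, 0, 0], [0, 0, 0], [0, 0, 0], [0, 0, 0], [0, 0, 0], [0, 0, 0]], gripper=[0.2, 0.2, 0.2, 0.2, 1, 1, 1, 1, 1], force=30)

```text
time_s: 20.1
eef_pos: [605.9, -159.4, 136.4]
ee_rot: [-0.206, 0.681, 0.67, 0.211]
force: [2.4, -3.6, 5.7]
grip_width: 0.19
grip_force: 29.2
```

```bash
python3 -c "
from g import *
P=peg(theta(0,200),100,0)[0]; M=ori(TI)
json.dump([tcp(P).tolist(),M.tolist()],open('cmd.json','w'))
print(ctrl.sense()['eef_pos'],tcp(P))
Q=[peg(theta(0,L),L-100,0)[0] for L in (202,204,206,208,210,211,211.5,211.5)]
rows([(tcp(q),M) for q in Q]);print(np.round(Q,1).tolist())
"
```

```text
[ 605.91421884 -159.44866553  136.44539498] [ 605.62556949 -159.06731185  136.76822355]
[[0.0006,0.002,-0.0009],[0.0012,0.0041,-0.0017],[0.0017,0.0062,-0.0025],[0.0022,0.0084,-0.0032],[0.0027,0.0106,-0.004],[0.0029,0.0117,-0.0043],[0.0031,0.0123,-0.0045],[0.0031,0.0123,-0.0045]]
[[0.0,0.0,0.0],[0.0,0.0,0.0],[0.0,0.0,0.0],[0.0,0.0,0.0],[0.0,0.0,0.0],[0.0,0.0,0.0],[0.0,0.0,0.0],[0.0,0.0,0.0]]
[[28.4, 151.0], [30.5, 152.0], [32.6, 153.0], [34.8, 153.9], [37.0, 154.8], [38.1, 155.2], [38.6, 155.4], [38.6, 155.4]]
```

play_rows(translation=[[0.0006, 0.002, -0.0009], [0.0012, 0.0041, -0.0017], [0.0017, 0.0062, -0.0025], [0.0017, 0.0062, -0.0025]], rotation=[[0, 0, 0], [0, 0, 0], [0, 0, 0], [0, 0, 0]], gripper=[1, 1, 1, 1])

```text
time_s: 20.6
eef_pos: [611.1, -159.6, 138.2]
ee_rot: [-0.208, 0.681, 0.67, 0.21]
force: [-2.9, -5.5, 1.2]
grip_width: 0.191
grip_force: 29.2
```

play_rows(translation=[[0.0005, 0.0022, -0.0007], [0.001, 0.0044, -0.0015], [0.001, 0.0044, -0.0015]], rotation=[[0, 0, 0], [0, 0, 0], [0, 0, 0]], gripper=[1, 1, 1])

```text
time_s: 20.98
eef_pos: [615.7, -159.7, 139.8]
ee_rot: [-0.208, 0.681, 0.67, 0.21]
force: [-0.9, -4.2, -0.1]
grip_width: 0.187
grip_force: 29.2
```

```bash
python3 -c "
from g import *
s=ctrl.sense();M=ori(TI);p=s['eef_pos']-M[:,2]*16;print(RB.T@(p-C),s['force'],s['wrist_torque'])
c=cap('side')
im=c['pixels'][140:255,230:330,::-1];cv2.imwrite('pics/s7.png',cv2.resize(im,(500,575),interpolation=2))
"
```

```text
[  36.44546131 -168.47597556  153.03482101] [-0.91168313 -4.22180527 -0.1027789 ] [-1.01959649  0.15459638  0.06116771]
```

play_rows(translation=[[0.0005, 0.0014, -0.0007], [0.001, 0.0027, -0.0014], [0.001, 0.0027, -0.0014]], rotation=[[0, 0, 0], [0, 0, 0], [0, 0, 0]], gripper=[1, 1, 1])

```text
time_s: 21.4
eef_pos: [618.3, -159.8, 141.3]
ee_rot: [-0.208, 0.681, 0.67, 0.21]
force: [-0.9, -5.4, -1.1]
grip_width: 0.185
grip_force: 29.2
```

```bash
python3 -c "
from g import *
s=ctrl.sense();M=ori(TI);p=s['eef_pos']-M[:,2]*16;print(RB.T@(p-C),s['force'],s['wrist_torque'])
c=cap('side')
im=c['pixels'][140:255,230:330,::-1];cv2.imwrite('pics/s8.png',cv2.resize(im,(500,575),interpolation=2))
"
```

```text
[  39.062714   -168.49230012  154.47590097] [-0.90673099 -5.40744933 -1.0774818 ] [-1.13793618  0.21989244 -0.02113234]
```

play_rows(translation=[[0.0003, 0.0004, -0.0005], [0.0003, 0.0004, -0.0005], [0, 0.0013, 0], [-0.0003, 0.0021, 0.0004], [-0.0003, 0.0021, 0.0004]], rotation=[[0, 0, 0], [0, 0, 0], [0, 0, 0], [0, 0, 0], [0, 0, 0]], gripper=[1, 1, 1, 1, 1])

```text
time_s: 22.08
eef_pos: [620.4, -159.8, 140.8]
ee_rot: [-0.208, 0.681, 0.67, 0.21]
force: [-0.4, -5.0, -3.0]
grip_width: 0.19
grip_force: 29.3
```

```bash
python3 -c "
from g import *
s=ctrl.sense();M=ori(TI);p=s['eef_pos']-M[:,2]*16;print(RB.T@(p-C),s['force'],s['wrist_torque'])
"
```

```text
[  41.11240856 -168.51767515  154.00506368] [-0.37327026 -5.03258798 -2.99040123] [-1.06827174  0.20386084  0.09900371]
```

play_rows(translation=[[-0.0004, 0.0013, 0.0006], [-0.0009, 0.0026, 0.0013], [-0.0009, 0.0026, 0.0013]], rotation=[[0, 0, 0], [0, 0, 0], [0, 0, 0]], gripper=[1, 1, 1])

```text
time_s: 22.45
eef_pos: [622.9, -159.9, 139.4]
ee_rot: [-0.208, 0.681, 0.67, 0.21]
force: [-2.6, -5.5, -0.1]
grip_width: 0.19
grip_force: 29.6
```

```bash
python3 -c "
from g import *
s=ctrl.sense();M=ori(TI);p=s['eef_pos']-M[:,2]*16;print(RB.T@(p-C),s['force'],s['wrist_torque'])
c=cap('side')
im=c['pixels'][140:255,230:330,::-1];cv2.imwrite('pics/s9.png',cv2.resize(im,(500,575),interpolation=2))
for d in (112,110,108):
  for h in (0,4,8,12):
    th=theta(0,np.sqrt(d*d-h*h)+np.sqrt(1e4-h*h)); print(d,h,round(th,3),peg(th,d,0)[0])
"
```

```text
[  43.6089781  -168.51236528  152.5807578 ] [-2.57308165 -5.46425561 -0.05344233] [-0.99131874  0.30727061  0.26414905]
112 0 1.398 [ 39.21214964 155.59088668]
112 4 1.396 [ 41.35782425 153.85836442]
112 8 1.39 [ 43.2295743  152.09534097]
112 12 1.381 [ 44.83671283 150.30765093]
110 0 1.374 [ 36.96510358 154.76818616]
110 4 1.372 [ 39.17232437 153.02547637]
110 8 1.366 [ 41.11077863 151.24753725]
110 12 1.357 [ 42.78970037 149.44049895]
108 0 1.35 [ 34.76195008 153.89730902]
108 4 1.348 [ 37.03231488 152.14404169]
108 8 1.342 [ 39.03903012 150.35119548]
108 12 1.333 [ 40.79126119 148.52519756]
```

View pics/s9.png

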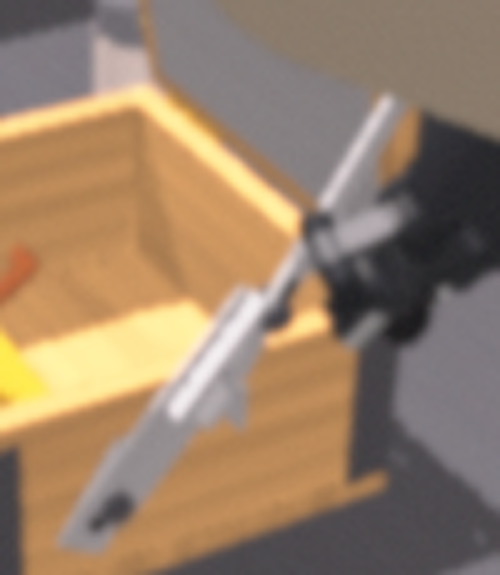

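The stay is unlocked, and the knee has begun to fold towards the hinge (peg root at about (320,235) in the crop). The forces are low, so I'll plan the lowering path.

```bash
cat > path.py <<'E'
from g import *
from scipy.interpolate import interp1d
pts=[]
for h in np.arange(7,30,.5):
    d=np.interp(h,[7,12,29],[112,111,107]); th=theta(0,np.sqrt(d*d-h*h)+np.sqrt(1e4-h*h)); pts.append((*peg(th,d,0)[0],th,d))
for th in np.linspace(pts[-1][2],0,400)[1:]:
    d=np.interp(th,[0,pts[-1][2]],[106,107]); pts.append((*peg(th,d,0)[0],th,d))
for d in np.linspace(106,111,40)[1:]: pts.append((*peg(0,d,0)[0],0,d))
pts=np.array(pts); L=np.r_[0,np.cumsum(np.hypot(*np.diff(pts[:,:2],axis=0).T))]
at=interp1d(L,pts,axis=0,bounds_error=False,fill_value=(pts[0],pts[-1]))
OFF=np.array([.8,1.4])
def seg(l0,l1,n,hold=0,save=True):
    ls=np.r_[np.linspace(l0,l1,n+1)[1:],[l1]*hold]
    print('end',at(l1).round(3),'of',L[-1])
    rows([(tcp(at(l)[:2]+OFF),ori(TI)) for l in ls],save)
E
python3 -c "
from path import *
p=tcp(np.array([44.3,154.4])); json.dump([p.tolist(),ori(TI).tolist()],open('cmd.json','w'))
for l in np.arange(0,L[-1]+1,10): print(l,at(l).round(2))
seg(0,12,6,1)"
```

```text
0.0 [ 42.79 152.54   1.39 112.  ]
10.0 [ 44.78 142.81   1.28 108.12]
20.0 [ 46.28 132.98   1.14 107.  ]
30.0 [ 45.79 123.01   0.95 107.  ]
40.0 [ 44.26 113.13   0.77 107.  ]
50.0 [ 42.8  103.23   0.59 106.99]
60.0 [ 41.75  93.29   0.44 106.99]
70.0 [ 41.08  83.31   0.3  106.99]
80.0 [ 40.59  73.32   0.18 106.98]
90.0 [4.0000e+01 6.3340e+01 8.0000e-02 1.0696e+02]
100.0 [ 39.03  54.     0.   107.04]
end [ 44.84  140.809   1.256 107.347] of 104.3456918462123
[[-0.0013,0.0,0.0019],[-0.0024,0.0006,0.0035],[-0.0035,0.0009,0.0051],[-0.0046,0.0011,0.0068],[-0.0058,0.0013,0.0084],[-0.0069,0.0013,0.0101],[-0.0069,0.0013,0.0101]]
[[0.0,0.0,0.0],[0.0,0.0,0.0],[0.0,0.0,0.0],[0.0,0.0,0.0],[0.0,0.0,0.0],[0.0,0.0,0.0],[0.0,0.0,0.0]]
```

play_rows(translation=[[-0.0013, 0.0003, 0.0019], [-0.0024, 0.0006, 0.0035], [-0.0035, 0.0009, 0.0051], [-0.0046, 0.0011, 0.0068], [-0.0058, 0.0013, 0.0084], [-0.0069, 0.0013, 0.0101], [-0.0069, 0.0013, 0.0101]], rotation=[[0, 0, 0], [0, 0, 0], [0, 0, 0], [0, 0, 0], [0, 0, 0], [0, 0, 0], [0, 0, 0]], gripper=[1, 1, 1, 1, 1, 1, 1])

```text
time_s: 23.38
eef_pos: [624.9, -159.7, 128.3]
ee_rot: [-0.207, 0.681, 0.67, 0.211]
force: [-1.2, -4.9, 5.1]
grip_width: 0.187
grip_force: 38.3
```

```bash
python3 -c "
from path import *
s=ctrl.sense();p=s['eef_pos']-ori(TI)[:,2]*16;print(RB.T@(p-C),s['force'])
# lid angle check: bar tip in side view near predicted?
c=cap('side');print([proj(c,W([100-245*np.cos(t),45,100+245*np.sin(t)])).round() for t in (1.2,1.3,1.4)])
cv2.imwrite('pics/s10.png',c['pixels'][:,:,::-1])
seg(12,28,10)"
```

```text
[  45.6263654  -168.27704633  141.53222094] [-1.17022417 -4.85703568  5.09071518]
[array([237.,  76.]), array([247.,  71.]), array([258.,  66.])]
end [ 46.028 124.994   0.992 106.997] of 104.3456918462123
[[-0.0009,0.0003,0.0013],[-0.0017,0.0007,0.0025],[-0.0026,0.0011,0.0038],[-0.0035,0.0013,0.0051],[-0.0044,0.0015,0.0064],[-0.0053,0.0016,0.0077],[-0.0062,0.0016,0.0091],[-0.0071,0.0015,0.0104],[-0.008,0.0014,0.0117],[-0.0089,0.0012,0.013]]
[[0.0,0.0,0.0],[0.0,0.0,0.0],[0.0,0.0,0.0],[0.0,0.0,0.0],[0.0,0.0,0.0],[0.0,0.0,0.0],[0.0,0.0,0.0],[0.0,0.0,0.0],[0.0,0.0,0.0],[0.0,0.0,0.0]]
```

play_rows(translation=[[-0.0009, 0.0003, 0.0013], [-0.0017, 0.0007, 0.0025], [-0.0026, 0.0011, 0.0038], [-0.0035, 0.0013, 0.0051], [-0.0044, 0.0015, 0.0064]], rotation=[[0, 0, 0], [0, 0, 0], [0, 0, 0], [0, 0, 0], [0, 0, 0]], gripper=[1, 1, 1, 1, 1])

```text
time_s: 24.05
eef_pos: [626.0, -159.6, 120.6]
ee_rot: [-0.207, 0.681, 0.67, 0.21]
force: [-4.8, -4.3, 5.4]
grip_width: 0.189
grip_force: 45.7
```

```bash
python3 -c "
from path import *
s=ctrl.sense();p=s['eef_pos']-ori(TI)[:,2]*16;print(RB.T@(p-C),at(20)[:2]+OFF,s['force'],s['grip_force'])
c=cap('side')
a=cv2.imread('pics/s10.png')[:,:,::-1].astype(int);b=c['pixels'].astype(int)
# bar: grey bright pixels in region of bar
for im in(a,b):
  m=(im.min(2)>165)&(im.max(2)-im.min(2)<25); m[110:]=0;m[:,:215]=0;m[:,300:]=0
  ys,xs=np.nonzero(m); print(len(xs), (xs.min(),ys[xs.argmin()]) if len(xs) else 0)
print([proj(c,W([100-245*np.cos(t+.033),48,100+245*np.sin(t+.033)])).round() for t in (1.1,1.2,1.25,1.3)])
"
```

```text
[  46.73815728 -168.18477605  133.75575615] [ 47.07931542 134.37944251] [-4.79941779 -4.25733705  5.39760166] 45.67357759951847
13 (np.int64(293), np.int64(109))
0 0
[array([230.,  80.]), array([240.,  74.]), array([245.,  71.]), array([250.,  69.])]
```

The grip force is rising as the peg twists between the pads. I'll let the tool pitch follow the arm's rotation.

```bash
cat >> path.py <<'E'
def phi(l):
    x,z,th,d=at(l); a=A(th); return np.arctan2(z-a[1],x-a[0])
def pit(l,k=.6): return -k*(phi(l)-phi(0))
def seg2(l0,l1,n,hold=0,p0=None,off=OFF):
    ls=np.r_[np.linspace(l0,l1,n+1)[1:],[l1]*hold]; ps=[pit(l) for l in ls]
    if p0 is not None: ps=[p0+(ps[-1]-p0)*min(1,(i+1)/n) for i in range(len(ls))]
    print('end',at(l1).round(3),'pitch',ps[-1])
    T=[]
    for l,p in zip(ls,ps):
        M=ori(TI,p); P=at(l)[:2]+off; T.append((W([P[0],-168,P[1]])+M[:,2]*16,M))
    rows(T)
E
python3 -c "
from path import *
print([round(phi(l),2) for l in range(0,105,10)],[round(pit(l),2) for l in range(0,105,10)])
json.dump([tcp(at(20)[:2]+OFF).tolist(),ori(TI).tolist()],open('cmd.json','w'))
seg2(20,34,10,0,0)
"
```

```text
[np.float64(-2.15), np.float64(-1.94), np.float64(-1.7), np.float64(-1.46), np.float64(-1.25), np.float64(-1.08), np.float64(-0.94), np.float64(-0.84), np.float64(-0.77), np.float64(-0.74), np.float64(-0.74)] [np.float64(-0.0), np.float64(-0.12), np.float64(-0.27), np.float64(-0.41), np.float64(-0.54), np.float64(-0.64), np.float64(-0.73), np.float64(-0.79), np.float64(-0.83), np.float64(-0.84), np.float64(-0.85)]
end [ 45.217 119.05    0.879 106.996] pitch -0.4650868217678496
[[-0.0008,0.0007,0.0011],[-0.0015,0.0013,0.0023],[-0.0023,0.0019,0.0034],[-0.003,0.0024,0.0044],[-0.0037,0.0029,0.0055],[-0.0044,0.0033,0.0065],[-0.0051,0.0038,0.0075],[-0.0058,0.0042,0.0085],[-0.0064,0.0045,0.0094],[-0.0071,0.0049,0.0103]]
[[-0.038,-0.0,-0.026],[-0.077,0.0,-0.053],[-0.115,-0.0,-0.079],[-0.154,-0.0,-0.105],[-0.192,-0.0,-0.131],[-0.23,0.0,-0.158],[-0.269,-0.0,-0.184],[-0.307,0.0,-0.21],[-0.345,0.0,-0.236],[-0.384,0.0,-0.263]]
```

play_rows(translation=[[-0.0008, 0.0007, 0.0011], [-0.0015, 0.0013, 0.0023], [-0.0023, 0.0019, 0.0034], [-0.003, 0.0024, 0.0044], [-0.0037, 0.0029, 0.0055], [-0.0044, 0.0033, 0.0065], [-0.0051, 0.0038, 0.0075], [-0.0058, 0.0042, 0.0085], [-0.0064, 0.0045, 0.0094], [-0.0071, 0.0049, 0.0103]], rotation=[[-0.038, 0, -0.026], [-0.077, 0, -0.053], [-0.115, 0, -0.079], [-0.154, 0, -0.105], [-0.192, 0, -0.131], [-0.23, 0, -0.158], [-0.269, 0, -0.184], [-0.307, 0, -0.21], [-0.345, 0, -0.236], [-0.384, 0, -0.263]], gripper=[1, 1, 1, 1, 1, 1, 1, 1, 1, 1])

```text
time_s: 25.35
eef_pos: [630.4, -160.0, 105.6]
ee_rot: [-0.045, 0.615, 0.7, 0.359]
force: [0.3, -6.4, -8.9]
grip_width: 0.187
grip_force: 44.8
```

```bash
cat >> path.py <<'E'
def st(l):
    s=ctrl.sense();w,x,y,z=s['ee_rot'];M=R.from_quat([x,y,z,w]).as_matrix();p=s['eef_pos']-M[:,2]*16
    print((RB.T@(p-C)).round(1),(at(l)[:2]+OFF).round(1),s['force'].round(1),s['wrist_torque'].round(2),round(s['grip_force'],1),s['joints'].round(2))
E
python3 -c "
from path import *
st(34);seg2(34,52,10)"
```

```text
[  45.2 -168.6  117.5] [ 46.  120.4] [ 0.3 -6.4 -8.9] [-1.59  0.82 -0.39] 44.8 [-0.71  0.7   1.42  0.79  1.24 -1.19]
end [ 42.559 101.249   0.56  106.994] pitch -0.6609901447805034
[[-0.0008,-0.0008,0.0012],[-0.0016,-0.0016,0.0024],[-0.0024,-0.0023,0.0036],[-0.0032,-0.0031,0.0048],[-0.004,-0.0039,0.006],[-0.0049,-0.0047,0.0072],[-0.0057,-0.0055,0.0084],[-0.0065,-0.0063,0.0096],[-0.0073,-0.0071,0.0108],[-0.0081,-0.0078,0.012]]
[[-0.019,-0.0,-0.012],[-0.037,-0.0,-0.025],[-0.054,-0.0,-0.037],[-0.071,-0.0,-0.049],[-0.088,-0.0,-0.06],[-0.104,-0.0,-0.071],[-0.119,-0.0,-0.081],[-0.134,-0.0,-0.091],[-0.148,-0.0,-0.101],[-0.162,-0.0,-0.11]]
```

play_rows(translation=[[-0.0008, -0.0008, 0.0012], [-0.0016, -0.0016, 0.0024], [-0.0024, -0.0023, 0.0036], [-0.0032, -0.0031, 0.0048], [-0.004, -0.0039, 0.006], [-0.0049, -0.0047, 0.0072], [-0.0057, -0.0055, 0.0084], [-0.0065, -0.0063, 0.0096], [-0.0073, -0.0071, 0.0108], [-0.0081, -0.0078, 0.012]], rotation=[[-0.019, 0, -0.012], [-0.037, 0, -0.025], [-0.054, 0, -0.037], [-0.071, 0, -0.049], [-0.088, 0, -0.06], [-0.104, 0, -0.071], [-0.119, 0, -0.081], [-0.134, 0, -0.091], [-0.148, 0, -0.101], [-0.162, 0, -0.11]], gripper=[1, 1, 1, 1, 1, 1, 1, 1, 1, 1])

```text
time_s: 26.6
eef_pos: [631.3, -160.0, 91.2]
ee_rot: [0.026, 0.577, 0.702, 0.417]
force: [-0.1, -3.3, -2.7]
grip_width: 0.186
grip_force: 44.6
```

```bash
python3 -c "
from path import *
st(52);seg2(52,68,10)"
```

```text
[  43.9 -168.5  101.6] [ 43.4 102.6] [-0.1 -3.3 -2.7] [-0.79  0.06 -0.36] 44.6 [-0.74  0.71  1.54  0.98  1.15 -1.49]
end [ 41.194  85.309   0.324 106.99 ] pitch -0.7759744585623836
[[-0.0007,-0.001,0.0009],[-0.0013,-0.0019,0.0018],[-0.002,-0.0028,0.0028],[-0.0026,-0.0038,0.0037],[-0.0033,-0.0047,0.0047],[-0.0039,-0.0056,0.0057],[-0.0046,-0.0066,0.0066],[-0.0053,-0.0075,0.0076],[-0.0059,-0.0084,0.0086],[-0.0066,-0.0094,0.0096]]
[[-0.011,-0.0,-0.008],[-0.022,-0.0,-0.016],[-0.033,-0.0,-0.023],[-0.043,-0.0,-0.03],[-0.053,-0.0,-0.037],[-0.062,-0.0,-0.043],[-0.071,-0.0,-0.049],[-0.079,-0.0,-0.055],[-0.087,-0.0,-0.06],[-0.094,-0.0,-0.065]]
```

play_rows(translation=[[-0.0007, -0.001, 0.0009], [-0.0013, -0.0019, 0.0018], [-0.002, -0.0028, 0.0028], [-0.0026, -0.0038, 0.0037], [-0.0033, -0.0047, 0.0047], [-0.0039, -0.0056, 0.0057], [-0.0046, -0.0066, 0.0066], [-0.0053, -0.0075, 0.0076], [-0.0059, -0.0084, 0.0086], [-0.0066, -0.0094, 0.0096]], rotation=[[-0.011, 0, -0.008], [-0.022, 0, -0.016], [-0.033, 0, -0.023], [-0.043, 0, -0.03], [-0.053, 0, -0.037], [-0.062, 0, -0.043], [-0.071, 0, -0.049], [-0.079, 0, -0.055], [-0.087, 0, -0.06], [-0.094, 0, -0.065]], gripper=[1, 1, 1, 1, 1, 1, 1, 1, 1, 1])

```text
time_s: 27.85
eef_pos: [629.9, -159.5, 75.1]
ee_rot: [0.065, 0.553, 0.7, 0.448]
force: [-1.4, -5.7, -4.3]
grip_width: 0.187
grip_force: 40.7
```

```bash
python3 -c "
from path import *
st(68);seg2(68,82,10)"
```

```text
[  41.5 -168.1   84.5] [42.  86.7] [-1.4 -5.7 -4.3] [-1.06  0.49 -0.37] 40.7 [-0.77  0.73  1.6   1.11  1.12 -1.68]
end [ 40.486  71.327   0.157 106.981] pitch -0.8311966998289803
[[-0.0005,-0.0009,0.0008],[-0.0011,-0.0019,0.0015],[-0.0016,-0.0028,0.0023],[-0.0021,-0.0038,0.0031],[-0.0027,-0.0047,0.0039],[-0.0032,-0.0057,0.0047],[-0.0038,-0.0066,0.0054],[-0.0043,-0.0076,0.0062],[-0.0048,-0.0086,0.007],[-0.0054,-0.0095,0.0078]]
[[-0.007,-0.0,-0.004],[-0.012,-0.0,-0.008],[-0.018,-0.0,-0.012],[-0.023,-0.0,-0.015],[-0.027,-0.0,-0.019],[-0.032,-0.0,-0.022],[-0.036,-0.0,-0.024],[-0.04,-0.0,-0.027],[-0.043,-0.0,-0.029],[-0.046,-0.0,-0.031]]
```

play_rows(translation=[[-0.0005, -0.0009, 0.0008], [-0.0011, -0.0019, 0.0015], [-0.0016, -0.0028, 0.0023], [-0.0021, -0.0038, 0.0031], [-0.0027, -0.0047, 0.0039], [-0.0032, -0.0057, 0.0047], [-0.0038, -0.0066, 0.0054], [-0.0043, -0.0076, 0.0062], [-0.0048, -0.0086, 0.007], [-0.0054, -0.0095, 0.0078]], rotation=[[-0.007, 0, -0.004], [-0.012, 0, -0.008], [-0.018, 0, -0.012], [-0.023, 0, -0.015], [-0.027, 0, -0.019], [-0.032, 0, -0.022], [-0.036, 0, -0.024], [-0.04, 0, -0.027], [-0.043, 0, -0.029], [-0.046, 0, -0.031]], gripper=[1, 1, 1, 1, 1, 1, 1, 1, 1, 1])

```text
time_s: 29.1
eef_pos: [629.5, -159.2, 61.4]
ee_rot: [0.084, 0.54, 0.698, 0.463]
force: [-4.8, -4.2, -5.5]
grip_width: 0.192
grip_force: 41.2
```

```bash
python3 -c "
from path import *
st(82);seg2(82,94,10)"
```

```text
[  40.5 -167.8   70.3] [41.3 72.7] [-4.8 -4.2 -5.5] [-1.07  0.74 -0.07] 41.2 [-0.78  0.76  1.62  1.17  1.12 -1.79]
end [3.96780e+01 5.93550e+01 4.30000e-02 1.06932e+02] pitch -0.8473562454037726
[[-0.0004,-0.0009,0.0006],[-0.0008,-0.0018,0.0012],[-0.0012,-0.0027,0.0019],[-0.0017,-0.0036,0.0025],[-0.0021,-0.0046,0.0031],[-0.0025,-0.0055,0.0037],[-0.0029,-0.0064,0.0043],[-0.0033,-0.0073,0.0049],[-0.0038,-0.0083,0.0055],[-0.0042,-0.0092,0.0062]]
[[-0.002,-0.0,-0.002],[-0.004,-0.0,-0.003],[-0.006,-0.0,-0.005],[-0.008,-0.0,-0.006],[-0.009,-0.0,-0.007],[-0.011,-0.0,-0.008],[-0.012,-0.0,-0.008],[-0.012,-0.0,-0.009],[-0.013,-0.0,-0.009],[-0.013,-0.0,-0.009]]
```

play_rows(translation=[[-0.0004, -0.0009, 0.0006], [-0.0008, -0.0018, 0.0012], [-0.0012, -0.0027, 0.0019], [-0.0017, -0.0036, 0.0025], [-0.0021, -0.0046, 0.0031], [-0.0025, -0.0055, 0.0037], [-0.0029, -0.0064, 0.0043], [-0.0033, -0.0073, 0.0049], [-0.0038, -0.0083, 0.0055], [-0.0042, -0.0092, 0.0062]], rotation=[[-0.002, 0, -0.002], [-0.004, 0, -0.003], [-0.006, 0, -0.005], [-0.008, 0, -0.006], [-0.009, 0, -0.007], [-0.011, 0, -0.008], [-0.012, 0, -0.008], [-0.012, 0, -0.009], [-0.013, 0, -0.009], [-0.013, 0, -0.009]], gripper=[1, 1, 1, 1, 1, 1, 1, 1, 1, 1])

```text
time_s: 30.35
eef_pos: [629.0, -159.5, 49.6]
ee_rot: [0.09, 0.537, 0.697, 0.467]
force: [-1.9, -5.6, -8.0]
grip_width: 0.185
grip_force: 42.8
```

```bash
python3 -c "
from path import *
st(94);seg2(94,104.3,8,1)"
```

```text
[  39.9 -168.    58.3] [40.5 60.8] [-1.9 -5.6 -8. ] [-1.13  0.75 -0.39] 42.8 [-0.78  0.78  1.63  1.2   1.11 -1.84]
end [ 36.043  50.911   0.    110.958] pitch -0.812932780813231
[[-0.0004,-0.001,0.0006],[-0.0008,-0.0021,0.0012],[-0.0013,-0.0031,0.0019],[-0.0017,-0.0036,0.0025],[-0.0017,-0.005,0.0025],[-0.0017,-0.0064,0.0024],[-0.0016,-0.0078,0.0024],[-0.0016,-0.0092,0.0023],[-0.0016,-0.0092,0.0023]]
[[-0.001,-0.0,-0.001],[-0.001,-0.0,-0.001],[-0.001,-0.0,-0.001],[-0.004,-0.0,-0.003],[0.004,-0.0,0.003],[0.012,-0.0,0.008],[0.02,-0.0,0.014],[0.028,-0.0,0.019],[0.028,-0.0,0.019]]
```

play_rows(translation=[[-0.0004, -0.001, 0.0006], [-0.0008, -0.0021, 0.0012], [-0.0013, -0.0031, 0.0019], [-0.0017, -0.0036, 0.0025], [-0.0017, -0.0036, 0.0025]], rotation=[[0, 0, 0], [0, 0, 0], [0, 0, 0], [0, 0, 0], [0, 0, 0]], gripper=[1, 1, 1, 1, 1])

```text
time_s: 30.98
eef_pos: [628.8, -159.5, 44.8]
ee_rot: [0.09, 0.537, 0.697, 0.467]
force: [-1.4, -4.8, -7.5]
grip_width: 0.187
grip_force: 42.7
```

```bash
python3 -c "
from path import *
st(98.5)
c=cap('top');im=c['pixels'];hsv=cv2.cvtColor(im,cv2.COLOR_RGB2HSV)
sub=(im.min(2)>150)&(hsv[:,:,1]<40); sub[:243]=0; sub[:,:222]=0;sub[:,275:]=0;sub[275:]=0
ys,xs=np.nonzero(sub);y2=ys>=ys.max()-4;print(xs[y2].min(),xs[y2].max(),ys.max(),len(ys))"
```

```text
[  39.7 -168.    53.6] [40.3 56.3] [-1.4 -4.8 -7.5] [-1.32  0.76 -0.4 ] 42.7 [-0.78  0.79  1.63  1.2   1.11 -1.85]
228 269 262 270
```

play_rows(translation=[[-0.0005, -0.0009, 0.0006], [-0.0009, -0.0018, 0.0012], [-0.0009, -0.0018, 0.0012]], rotation=[[0, 0, 0], [0, 0, 0], [0, 0, 0]], gripper=[1, 1, 1])

```text
time_s: 31.4
eef_pos: [628.7, -159.3, 42.6]
ee_rot: [0.09, 0.536, 0.697, 0.467]
force: [-2.9, -5.5, -6.8]
grip_width: 0.187
grip_force: 43.1
```

play_rows(translation=[[-0.0005, -0.0009, 0.0006], [-0.0009, -0.0018, 0.0012], [-0.0009, -0.0018, 0.0012]], rotation=[[0, 0, 0], [0, 0, 0], [0, 0, 0]], gripper=[1, 1, 1])

```text
time_s: 31.78
eef_pos: [628.4, -158.6, 41.2]
ee_rot: [0.089, 0.535, 0.697, 0.468]
force: [-11.3, -2.8, 3.0]
grip_width: 0.188
grip_force: 44.4
```

The lid has landed: the z load went to +3. I'll slide the peg along its free slot direction to relieve it before releasing.

play_rows(translation=[[0.0003, -0.0012, -0.0004], [0.0005, -0.0025, -0.0007], [0.0005, -0.0025, -0.0007]], rotation=[[0, 0, 0], [0, 0, 0], [0, 0, 0]], gripper=[1, 1, 1])

```text
time_s: 32.15
eef_pos: [626.6, -159.2, 40.1]
ee_rot: [0.09, 0.536, 0.697, 0.468]
force: [-4.7, -2.9, 1.1]
grip_width: 0.189
grip_force: 43.7
```

```bash
python3 -c "
from path import *
st(100)
s=ctrl.sense();w,x,y,z=s['ee_rot'];M=RB.T@R.from_quat([x,y,z,w]).as_matrix();print(M.round(2))"
```

```text
[  37.5 -167.8   48.9] [39.8 55.4] [-4.7 -2.9  1.1] [-0.44  0.41  0.02] 43.7 [-0.78  0.8   1.64  1.21  1.1  -1.87]
[[-0.42  0.66  0.62]
 [ 0.82 -0.    0.57]
 [ 0.38  0.75 -0.55]]
```

play_rows(translation=[[0, 0, 0], [0, 0, 0], [0, 0, 0], [0, 0, -0.01], [0, 0, -0.04], [0, 0, -0.08], [0, 0, -0.11], [0, 0, -0.11]], rotation=[[0, 0, 0], [0, 0, 0], [0, 0, 0], [0, 0, 0], [0, 0, 0], [0, 0, 0], [0, 0, 0], [0, 0, 0]], gripper=[0.2, 0.2, 0.2, 0.2, 0.2, 0.2, 0.2, 0.2])

```text
time_s: 33.15
eef_pos: [557.5, -222.3, 101.7]
ee_rot: [0.092, 0.536, 0.697, 0.467]
force: [0.1, 0.2, 0.6]
grip_width: 0.399
grip_force: 0.0
```

Run:
```python
from path import *
s=ctrl.sense();print(s['eef_pos'],s['force'],s['time_s'])
c=cap('side')
a=cv2.imread('pics/side0.png')[:,:,::-1].astype(int);b=cv2.resize(c['pixels'],(768,576)).astype(int)
d=(np.abs(a-b).max(2)>40).astype(np.uint8)
n,l,stt,cen=cv2.connectedComponentsWithStats(d)
print('side',[(stt[i][:5].tolist()) for i in range(1,n) if stt[i][4]>60])
c=cap('top');a=cv2.imread('pics/top0.png')[:,:,::-1].astype(int);b=cv2.resize(c['pixels'],(768,576)).astype(int)
d=(np.abs(a-b).max(2)>40).astype(np.uint8)
n,l,stt,cen=cv2.connectedComponentsWithStats(d)
print('top',[(stt[i][:5].tolist()) for i in range(1,n) if stt[i][4]>60])
```

```text
[ 557.54274539 -222.25817508  101.73758882] [0.06845299 0.20136355 0.59097243] 33.15
side [[0, 0, 300, 283, 41142], [18, 0, 48, 41, 712], [0, 192, 28, 44, 310], [12, 204, 89, 39, 1212], [213, 213, 195, 135, 10756], [0, 220, 10, 11, 83], [0, 234, 7, 15, 67], [242, 243, 29, 18, 241], [55, 251, 60, 48, 871], [0, 268, 47, 56, 782], [92, 293, 238, 205, 6346], [204, 316, 24, 19, 205], [406, 318, 55, 47, 898], [233, 333, 23, 38, 463], [81, 335, 20, 23, 155], [462, 337, 8, 12, 61], [252, 339, 12, 13, 63], [430, 348, 31, 31, 369], [449, 352, 13, 11, 77], [375, 357, 11, 11, 101], [299, 359, 177, 131, 10590], [87, 362, 15, 16, 88], [116, 381, 433, 195, 28773], [461, 391, 15, 18, 171], [0, 430, 39, 48, 903], [479, 457, 16, 9, 108], [408, 494, 20, 15, 206]]
top [[350, 297, 302, 221, 13461], [681, 353, 18, 28, 166], [631, 363, 61, 62, 1443], [615, 390, 29, 22, 240], [596, 417, 11, 21, 72], [607, 420, 64, 60, 720], [643, 428, 42, 15, 149], [676, 432, 13, 26, 62], [159, 434, 184, 86, 7245], [621, 436, 51, 8, 151], [545, 439, 61, 87, 1158], [687, 449, 13, 14, 67], [267, 474, 295, 102, 16419], [305, 505, 16, 18, 148], [215, 515, 84, 61, 1154], [392, 515, 27, 10, 82], [220, 521, 53, 43, 706], [557, 537, 69, 39, 463]]
```

play_rows(translation=[[0.02, 0.04, -0.03], [0.04, 0.08, -0.06], [0.076, 0.15, -0.11], [0.076, 0.15, -0.11], [0.176, 0.05, -0.2], [0.176, 0.05, -0.2], [0.176, 0.05, -0.2], [0.176, 0.05, -0.2], [0.176, 0.05, -0.2]], rotation=[[0, 0, 0], [0, 0, 0], [0, 0, 0], [0, 0, 0], [0, 0, 0], [0, 0, 0], [0, 0, 0], [0, 0, 0], [0, 0, 0]], gripper=[0.2, 0.2, 0.2, 0.2, 0.2, 0.2, 0.2, 0.2, 0.2])

```text
time_s: 34.38
eef_pos: [394.2, -185.3, 312.9]
ee_rot: [0.091, 0.535, 0.697, 0.468]
force: [-0.1, -0.1, 0.0]
grip_width: 0.404
grip_force: 0.0
```

Run:
```python
from path import *
s=ctrl.sense();print(s['eef_pos'],s['force'],s['time_s'])
for nm in('side','top'):
    c=cap(nm);a=cv2.imread(f'pics/{nm}0.png')[:,:,::-1].astype(int);b=cv2.resize(c['pixels'],(768,576)).astype(int)
    d=(np.abs(a-b).max(2)>40)
    # lid/stay/bar and bystander windows (1.5x px): fraction changed
    win={'side':{'lid':(275,235,460,320),'stay':(360,315,465,380),'nut':(315,440,360,485),'knob':(390,480,450,540),'spanner':(450,440,620,480),'gauge':(210,262,275,302)},
     'top':{'lidbar':(300,230,450,400),'peg':(445,270,500,320),'nut':(480,375,515,405),'knob':(535,345,575,382),'spanner':(515,225,585,325),'gauge':(230,335,280,405),'reg':(205,250,275,325),'spray':(235,180,285,235),'pipe':(345,168,370,236)}}[nm]
    print(nm,{k:round(d[y0:y1,x0:x1].mean(),3) for k,(x0,y0,x1,y1) in win.items()})
```

```text
[ 394.20468615 -185.34966668  312.92304164] [-0.0594041  -0.1278021   0.02341787] 34.375
side {'lid': np.float64(0.0), 'stay': np.float64(0.0), 'nut': np.float64(0.0), 'knob': np.float64(0.0), 'spanner': np.float64(0.0), 'gauge': np.float64(0.129)}
top {'lidbar': np.float64(0.0), 'peg': np.float64(0.0), 'nut': np.float64(0.0), 'knob': np.float64(0.0), 'spanner': np.float64(0.0), 'gauge': np.float64(0.0), 'reg': np.float64(0.0), 'spray': np.float64(0.0), 'pipe': np.float64(0.0)}
```

The lid, stay and bystanders match the starting pictures, so I'm handing in. The one difference, at the gauge in the side view, does not show in the top view, so I take it as the arm or its shadow.

```bash
python3 -c "
from rig import ctrl
print(ctrl.finish_job())"
```

```text
the job is handed in; nothing more can be done
None
```

The job is handed in at 34 s: the lid was raised and stood by itself on the locked stay, the plunger was pressed to its stop and released (its return not checked by picture), and the stay was unlocked by its peg and the lid lowered gently shut, with lid, stay and bystanders matching the starting pictures.

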